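Set the cast medals in their keyed mounts and lay the mounts out on the packing board

TASK

Pack up the finished medals: clear the white plaster disc off the plywood packing board, laying it flat and face up on the bench, set each bronze medal, relief side up, in a wooden mount of its own, its loop in the slot so that it drops fully home, and lay every filled mount squarely on one of the outlines pencilled on the board, one mount to an outline. Any medal may go in any mount, and a mount may lie either way round in its outline; a mount left over may stay empty where it is. Do not disturb the pebble, the little tower or the modelling tool.

Things in the scene. Friction and masses are not known exactly. Their poses are not given: they have to be found in the camera images.
- medal1_mid (a point): a cast bronze medal, or None if this one is absent (three or four are out): a disc 46 mm across and 12 mm thick lying flat, about 170 g, with a suspension loop on its rim, a lug 10 mm wide and 8 mm thick whose outer end is 32 mm from the disc's centre. The point is the disc's centre, half-way up (6 mm above its underside); x points to the loop, z out of the face that bears the relief figure (up at the start).
- medal2_mid (a point): another medal, the same in size and axes as medal1, or None if absent.
- medal3_mid (a point): another medal, the same in size and axes as medal1, or None if absent.
- medal4_mid (a point): another medal, the same in size and axes as medal1, or None if absent.
- mount1_mid (a point): a wooden medal mount: a solid block 100 mm long (x) by 60 mm wide (y) by 28 mm high, about 110 g, with a recess in its top. The point is the block's centre, 14 mm above its underside; x runs along its length from the recess towards the end with the small flat brass plaque, z up.
- mount1_seat (a point): centre of the floor of mount1's recess, 8 mm from the block's centre towards -x and 22 mm above its underside; axes as the mount. The recess is 6 mm deep and 48.5 mm across, flat-floored, with a slot 13 mm wide that runs from it towards +x, ending 35 mm from this point, of the same depth: a medal goes down only with its loop in the slot, and home its upper 6 mm stand above the wood.
- mount2_mid (a point): another mount, the same as mount1.
- mount2_seat (a point): floor of mount2's recess, as for mount1.
- mount3_mid (a point): another mount, the same as mount1.
- mount3_seat (a point): floor of mount3's recess, as for mount1.
- mount4_mid (a point): another mount, the same as mount1.
- mount4_seat (a point): floor of mount4's recess, as for mount1.
- board_mid (a point): centre of the top face of the fixed square plywood packing board, 200 x 200 mm, top 12 mm above the bench; x and y run parallel to its edges. Four 103 x 63 mm outlines are pencilled on it in a pinwheel that leaves a bare 40 mm square in the middle.
- spot_a (a point): centre of a pencilled outline on the board's top, at x -31.5, y -51.5 mm from the board's centre along the board's axes; its 103 mm side runs along the board's x. Axes as the board.
- spot_b (a point): centre of a pencilled outline on the board's top, at x 51.5, y -31.5 mm from the board's centre along the board's axes; its 103 mm side runs along the board's y. Axes as the board.
- spot_c (a point): centre of a pencilled outline on the board's top, at x 31.5, y 51.5 mm from the board's centre along the board's axes; its 103 mm side runs along the board's x. Axes as the board.
- spot_d (a point): centre of a pencilled outline on the board's top, at x -51.5, y 31.5 mm from the board's centre along the board's axes; its 103 mm side runs along the board's y. Axes as the board.
- roundel_mid (a point): a small white plaster model, a disc 60 mm across and 18 mm thick, 60 g, left lying on the board; the point is its centre, half-way up (9 mm above its underside), z up.
- pebble: a grey pebble paperweight 60 mm across and 27 mm high; origin at its underside; lies beyond the board; leave it alone.
- tower: a small bronze model of a lattice tower, base 44 mm square, 119 mm high; origin at its underside; leave it alone.
- boxwood: a boxwood modelling tool about 170 mm long and 8 mm high, lying on the bench to the right of the board; origin at its underside; leave it alone.

How it is judged:
By the outcome, as a careful person would: the job done as asked, in the order asked, and still so for the second after the job is handed in, with the robot touching nothing.
Of medal1, medal2, medal3, medal4 only 3 to 4 are there at a start; the rules pass over those that are not, and their reading is None.
At some moment in a run one of mount1, mount2, mount3, mount4, medal1, medal2, medal3, medal4 may be knocked a few centimetres aside while the robot is not near it.
Once in a run the grip may slacken for a moment while it holds something.
It also fails if it takes over 210 s, if anything falls off the work surface, if the arm or the gripper's body presses on something with over 40 N, if the wrist force passes 120 N, or if a joint passes its speed limit or range.

ROBOT

A 6-joint arm with a two-finger parallel gripper is mounted at the origin on the work surface. World frame = base frame: x ahead of the robot, y to its left, z up, the work surface at z = 0. Lengths are in mm, angles in rad, forces in N, time in s.
With the tool pointing down it reaches from about 300 to 950 mm from the base axis. Payload 3.1 kg.
Tool frame: the origin (TCP) lies midway between the tips of the shut fingers; the grasp point (between the pads) lies r.tcp_to_grasp behind it (r.tcp_to_grasp is the distance from the TCP to the grasp point, in mm); z points along the fingers, y is the line along which they close (so a half turn about z gives the same grasp; the last joint's range is limited). The gripper opens to 85 mm and grips with 20 to 120 N. Pads are 22 mm wide; open, the fingers measure 114 mm over their backs; the gripper's body (76 mm by 85 mm) begins 54 mm behind the grasp point. The pads swing forward as they close: fully open they stand 13 mm farther back than shut.
Start: joints at [-0.07, 0.308, 1.634, -0, 1.2, -0.07], TCP at [625.006, -0.028, 231.272] pointing down, gripper open.
Joint ranges: [-3.06, 3.06], [-0.79, 1.96], [0.05, 2.63], [-1.19, 4.34], [0.05, 2.64], [-2.94, 2.94]. Speed limits (rad/s): [2.79, 2.79, 3.14, 3.14, 3.14, 3.14].

INTERFACE

Orientations are given as a rotation vector (axis times angle).
In Python, from cell import r gives the robot as it stands.
- The arm moves only by the shell command python3 -m inch 'ROWS' [OPENING] [FORCE]. ROWS is JSON, a list of rows, each an object with "xyz": the shift along the tool's x, y, z in mm, a list of three; "twist": the turn, a rotation vector about the tool's x, y, z in rad, a list of three. A call has 1 to 12 rows; each row is the pose to reach, as a shift and turn from the pose commanded when the call began, along the tool's axes at that moment; what a row does not reach only later rows make up. A row lasts 1/10 s, in which the tool goes at most 50 mm and 8.59 degrees, less where a joint would pass 70% of its speed; a pose out of reach is approached as far as the arm can. A call with a gripper value outside its range is refused whole. OPENING is the closure, from -1 (fully open) to 1 (shut), set as the call begins (- or left out, the last holds). The fingers move at their own pace and stop on an object; FORCE is the grip in N (left out, the last holds). Time passes only in rows, so rows that repeat a pose let the fingers close. It gives the time, the measured TCP pose, the force, the opening and the grip force at its end, in the units of the state.
- r.sense(): the state, without advancing time (a new reading comes with each control period).
- r.get_image(name): name is "scene" or "side" or "wrist"; returns a dict with "img" (480x640x3 uint8, red, green, blue), "range_z" (480x640 float32, mm along the optical axis (not along the pixel's ray), 0 where there is no reading), "camera_matrix" (3x3 intrinsics, pixels), "position" and "orientation" of the camera in the world. Camera axes: x right, y down, z forward; pixel columns grow to the right and rows downward; lengths in mm; the calibration is good to about 2 mm. A picture is of the moment at which its call begins.
- r.sign_off(): hands the job in; it is judged then, once.
The state is a dict: "time": time; "joint_positions": joint angles; "dq": joint speeds; "joint_efforts": joint torques, N m; "position": TCP position; "eef_rot": TCP orientation; "ft_force": force on the tool from outside, world axes, zero at the start; "moment": the same for the moment, N m; "finger_gap": finger opening in mm; "gripper_force": force on a finger pad.
Only numpy, scipy, OpenCV 4.12 (cv2) and the standard library are available. Lean on these libraries where they do the work, as an engineer would, in place of code of your own. Each camera call takes 0.05 s, during which the arm holds its last target. There are 200 camera calls.

## Working session

There is one attempt and no reset: what is moved stays moved. The work goes in short steps, Python scripts to look and compute and a shell command to move; the robot and the scene stay as the last step left them, time stands still between calls to the robot, and variables do not carry over. Pictures are saved under pics/ and viewed, at most 14 in all, crops included, and the job is handed in when it is done.

```bash
ls; mkdir -p pics; cat > h.py <<'E'
import numpy as np, cv2
from scipy.spatial.transform import Rotation as R
from cell import r
def shot(n):
    d=r.get_image(n); return d
def Rm(o):
    o=np.array(o,float)
    if o.shape==(3,3): return o
    return (R.from_rotvec(o) if o.size==3 else R.from_quat(o)).as_matrix()
def cloud(d):
    K=np.array(d["camera_matrix"]); z=d["range_z"].astype(float)
    v,u=np.mgrid[:480,:640]
    P=np.stack([(u-K[0,2])/K[0,0]*z,(v-K[1,2])/K[1,1]*z,z],-1)
    W=P@Rm(d["orientation"]).T+np.array(d["position"])
    W[z<=0]=np.nan
    return W
E
python3 - <<'E'
from h import *
s=r.sense(); print({k:np.round(v,3) for k,v in s.items()}, r.tcp_to_grasp)
for n in ["scene","side","wrist"]:
    d=shot(n); cv2.imwrite(f"pics/{n}0.png",d["img"][:,:,::-1]); np.savez(f"{n}0.npz",**{k:np.array(v) for k,v in d.items()})
    print(n,np.round(d["position"]),np.round(d["orientation"],2),np.round(d["camera_matrix"][0],1))
E
```

```text
pics
{'time': np.float64(0.0), 'joint_positions': array([-0.07 ,  0.309,  1.635, -0.   ,  1.2  , -0.07 ]), 'dq': array([-0.002, -0.   ,  0.   ,  0.001, -0.   , -0.   ]), 'joint_efforts': array([ 0.0000e+00, -4.1525e+01, -2.7667e+01, -0.0000e+00,  1.0000e-02,
       -0.0000e+00]), 'position': array([6.24174e+02, 2.30000e-02, 2.30029e+02]), 'eef_rot': array([-2.22e+00, -2.22e+00,  2.00e-03]), 'ft_force': array([ 0.272, -0.075,  0.067]), 'moment': array([ 0.008, -0.018, -0.01 ]), 'gripper_force': np.float64(0.0), 'finger_gap': np.float64(85.248)} 18.700000000000003
scene [1235.  356. 1163.] [-1.33 -2.42  0.75] [560.1   0.  312.2]
side [  173. -1024.   836.] [-2.18  0.44 -0.24] [469.9   0.  320.8]
wrist [626.  77. 372.] [ 2.84  0.   -0.  ] [356.2   0.  314.7]
```

View pics/scene0.png

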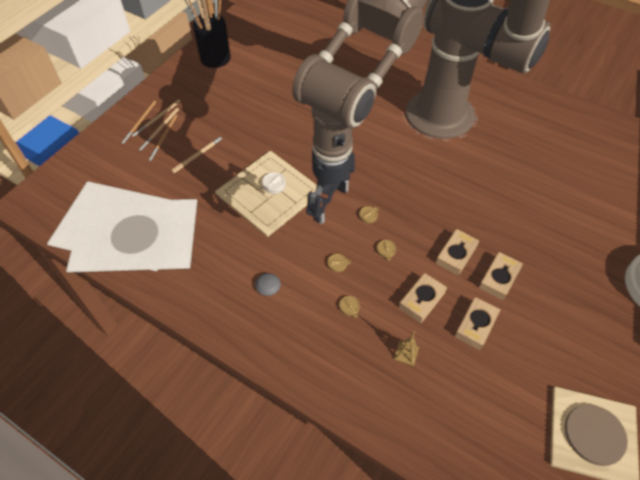

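View pics/side0.png

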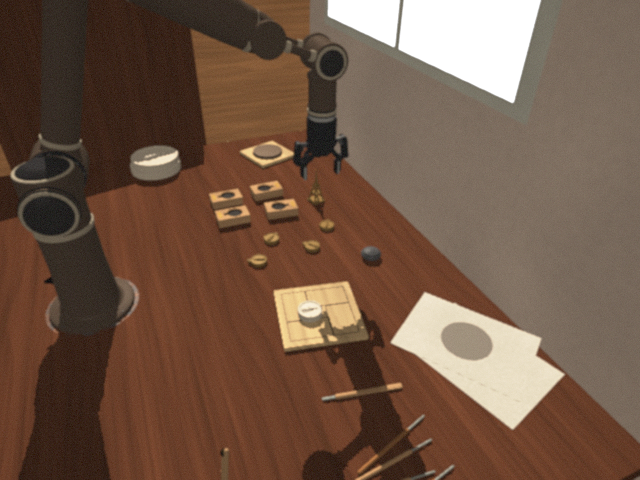

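The scene shows the board with the roundel around (270,185). There are four medals at (369,214), (387,249), (338,263) and (349,306), and four empty mounts at (457,252), (501,275), (423,298) and (478,323). The tower is at (407,350), the pebble at (267,284) and the boxwood tool at (197,155). Next I'll turn these into positions.

```bash
python3 - <<'E'
from h import *
for n in ["scene","wrist","side"]:
    d=dict(np.load(n+"0.npz")); W=cloud(d)
    Z=W[...,2]; 
    print(n, np.nanmedian(Z))
    m=((Z>5)&(Z<45)&(W[...,0]>300)&(W[...,0]<960)&(abs(W[...,1])<600)).astype(np.uint8)
    k,l,st,c=cv2.connectedComponentsWithStats(m)
    for i in range(1,k):
        if st[i,4]<60: continue
        q=W[l==i]; top=q[q[:,2]>np.percentile(q[:,2],95)-4]
        (cx,cy),(w,h),a=cv2.minAreaRect(top[:,:2].astype(np.float32))
        print(np.round(c[i]),st[i,4],"ztop %.1f"%np.percentile(q[:,2],95),"rect",np.round([cx,cy,w,h,a],1))
E
```

```text
scene -0.8997926820983366
[197. 154.] 125 ztop 12.4 rect [ 510.3 -498.8   13.2  120.3   79.1]
[268. 192.] 4458 ztop 27.9 rect [ 490.  -251.8   62.9   58.6   67. ]
[369. 214.] 235 ztop 15.4 rect [440.8   7.7  47.7  43.6  28.1]
[457. 251.] 1024 ztop 30.7 rect [427.5 247.3  60.  101.5  88.1]
[386. 248.] 265 ztop 15.2 rect [507.7  95.5  42.4  47.1  87. ]
[501. 275.] 1092 ztop 30.6 rect [434.7 361.7  60.  102.2  89. ]
[338. 262.] 275 ztop 15.4 rect [606.4  15.4  43.3  44.   87.6]
[268. 284.] 437 ztop 28.7 rect [747.8 -89.7  39.   42.5  69.5]
[423. 297.] 1194 ztop 30.7 rect [585.4 231.8  60.4 102.5  83.2]
[350. 305.] 310 ztop 15.7 rect [690.   97.8  43.5  43.6  30.3]
[478. 323.] 1240 ztop 30.6 rect [578.5 364.  102.5  59.7   0.7]
[406. 353.] 280 ztop 38.4 rect [724.2 261.6  24.9  27.9   6.2]
[561. 411.] 746 ztop 14.7 rect [6.854e+02 5.802e+02 1.399e+02 3.990e+01 5.000e-01]
wrist -0.24490243546676993
[386. 110.] 2071 ztop 13.5 rect [692.6  97.   46.9  45.3  17.5]
[194. 114.] 2092 ztop 13.4 rect [508.8  94.   45.9  47.6  85.2]
[297. 198.] 1663 ztop 13.5 rect [607.6  14.1  47.8  44.2  88.2]
[
[... 438 characters left out ...]
25. 198.] 453 ztop 28.5 rect [434.7 358.4  67.9 100.2  89.6]
[316. 195.] 112 ztop 42.4 rect [719.8 259.2  27.7  24.2  19.8]
[280. 208.] 481 ztop 28.9 rect [585.7 228.   65.1 101.   81.8]
[232. 215.] 506 ztop 28.2 rect [427.5 244.1  66.5 100.4  87.2]
[326. 224.] 111 ztop 13.1 rect [690.9  95.4  43.   44.8  19.1]
[271. 238.] 127 ztop 13.4 rect [506.4  93.   40.7  43.   38.3]
[311. 245.] 140 ztop 13.8 rect [604.8  10.6  43.9  41.5   8.2]
[370. 253.] 229 ztop 26.4 rect [741.8 -95.4  41.1  39.   79.8]
[258. 260.] 155 ztop 12.6 rect [437.6   3.5  46.4  45.2  20.5]
[318. 315.] 4729 ztop 26.8 rect [ 490.7 -254.4   59.9   56.5   68.7]
[357. 392.] 166 ztop 9.0 rect [ 497.4 -502.5   11.8  112.6   78.7]
```

View pics/wrist0.png

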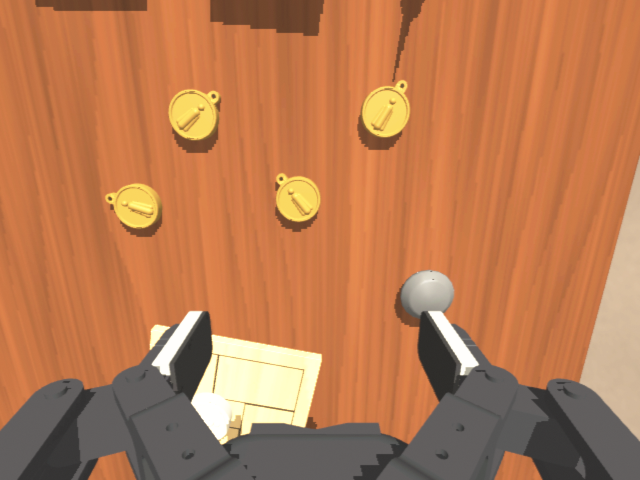

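The wrist view shows four medals, relief up, at (194,114), (386,110), (297,198) and (135,205), plus the pebble at (427,294). The board is at lower left with the roundel at (210,412). I'll move over the board to measure it and calibrate the finger tips.

```bash
python3 -m inch '[{"xyz":[-290,-125,0]},{"xyz":[-290,-125,0]},{"xyz":[-290,-125,0]},{"xyz":[-290,-125,0]},{"xyz":[-290,-125,0]},{"xyz":[-290,-125,0]},{"xyz":[-290,-125,0]},{"xyz":[-290,-125,0]},{"xyz":[-290,-125,0]},{"xyz":[-290,-125,0]}]' -1 40
cat >> h.py <<'E'
def tip(W):
    s=r.sense(); p=np.array(s["position"]); M=Rm(s["eef_rot"])
    q=(W.reshape(-1,3)-p)@M   # tool frame
    return q
E
cat > t.py <<'E'
from h import *
d=shot("wrist");W=cloud(d);q=tip(W);q=q[~np.isnan(q[:,0])]
f=q[(q[:,2]>-60)&(q[:,2]<25)&(abs(q[:,0])<16)&(abs(q[:,1])<75)]
s=r.sense();print("gap",s["finger_gap"],"tipz",np.percentile(f[:,2],[95,99,100]) if len(f) else None, s["time"])
E
python3 t.py
python3 -m inch '[{"xyz":[0,0,0]},{"xyz":[0,0,0]},{"xyz":[0,0,0]},{"xyz":[0,0,0]}]' -0.5
python3 t.py
python3 -m inch '[{"xyz":[0,0,0]},{"xyz":[0,0,0]},{"xyz":[0,0,0]},{"xyz":[0,0,0]}]' -0.2
python3 t.py
python3 -m inch '[{"xyz":[0,0,0]},{"xyz":[0,0,0]},{"xyz":[0,0,0]},{"xyz":[0,0,0]},{"xyz":[0,0,0]},{"xyz":[0,0,0]}]' -1
python3 - <<'E'
from h import *
d=shot("wrist");cv2.imwrite("pics/w1.png",d["img"][:,:,::-1]); np.savez("w1.npz",**{k:np.array(v) for k,v in d.items()})
s=r.sense(); print(s["position"],s["eef_rot"],d["position"],d["orientation"])
W=cloud(d);Z=W[...,2]
m=(Z>8)&(Z<16)&(abs(W[...,0]-500)<200)&(abs(W[...,1]+260)<170)
k,l,st,c=cv2.connectedComponentsWithStats(m.astype(np.uint8)); i=1+np.argmax(st[1:,4])
q=W[l==i]; print(st[i], "board",cv2.minAreaRect(q[:,:2].astype(np.float32)),np.median(q[:,2]))
m=(Z>24)&(Z<40)&(abs(W[...,0]-500)<120)&(abs(W[...,1]+260)<100)
k,l,st,c=cv2.connectedComponentsWithStats(m.astype(np.uint8)); i=1+np.argmax(st[1:,4])
q=W[l==i]; print(st[i],c[i],"roundel",cv2.minEnclosingCircle(q[:,:2].astype(np.float32)),np.percentile(q[:,2],[5,50,95]))
E
```

```text
gap 85.39631789615113 tipz [-18.07068517 -14.02524548 -11.64700417] 0.2
gap 85.14708759139906 tipz [-18.0928227  -14.14134142 -11.13732464] 0.25
gap 85.62174538560065 tipz [-18.02946034 -14.02651926 -11.34582422] 0.3
[6.24820987e+02 2.54608746e-03 2.30959818e+02] [-2.22111164e+00 -2.22116111e+00  5.62296443e-04] [626.16770643  76.72186588 372.94074307] [ 2.83593298e+00  1.07915114e-03 -1.17698836e-03]
[ 194  339  127  106 7907] board ((548.6747436523438, -236.61712646484375), (152.5303192138672, 140.42002868652344), 78.44154357910156) 11.332197784413495
[191 398  39  41 861] [212.75842044 415.63995354] roundel ((496.927734375, -249.93331909179688), 30.247943878173828) [25.54846599 28.15945283 30.27829661]validation failed for argument at $[0]...
validation failed for argument at $[0]...
validation failed for argument at $[0]...
validation failed for argument at $[0]...
```

```bash
python3 -m inch '[{"xyz":[-290,-125,0],"twist":[0,0,0]},{"xyz":[-290,-125,0],"twist":[0,0,0]},{"xyz":[-290,-125,0],"twist":[0,0,0]},{"xyz":[-290,-125,0],"twist":[0,0,0]},{"xyz":[-290,-125,0],"twist":[0,0,0]},{"xyz":[-290,-125,0],"twist":[0,0,0]},{"xyz":[-290,-125,0],"twist":[0,0,0]},{"xyz":[-290,-125,0],"twist":[0,0,0]},{"xyz":[-290,-125,0],"twist":[0,0,0]},{"xyz":[-290,-125,0],"twist":[0,0,0]}]' -0.5 40
python3 t.py
python3 -m inch '[{"xyz":[0,0,0],"twist":[0,0,0]},{"xyz":[0,0,0],"twist":[0,0,0]},{"xyz":[0,0,0],"twist":[0,0,0]},{"xyz":[0,0,0],"twist":[0,0,0]}]' -0.2
python3 t.py
python3 -m inch '[{"xyz":[0,0,0],"twist":[0,0,0]},{"xyz":[0,0,0],"twist":[0,0,0]},{"xyz":[0,0,0],"twist":[0,0,0]},{"xyz":[0,0,0],"twist":[0,0,0]},{"xyz":[0,0,0],"twist":[0,0,0]},{"xyz":[0,0,0],"twist":[0,0,0]}]' -1
python3 - <<'E'
from h import *
d=shot("wrist");cv2.imwrite("pics/w1.png",d["img"][:,:,::-1]); np.savez("w1.npz",**{k:np.array(v) for k,v in d.items()})
s=r.sense(); print(s["position"],s["eef_rot"],d["position"],d["orientation"])
W=cloud(d);Z=W[...,2]
m=(Z>8)&(Z<40)&(abs(W[...,0]-500)<200)&(abs(W[...,1]+260)<170)
k,l,st,c=cv2.connectedComponentsWithStats(m.astype(np.uint8)); i=1+np.argmax(st[1:,4])
q=W[l==i]; print(st[i], "board",cv2.minAreaRect(q[q[:,2]<16][:,:2].astype(np.float32)),np.median(q[:,2]))
m=(Z>24)&(Z<40)&(abs(W[...,0]-500)<120)&(abs(W[...,1]+260)<100)
k,l,st,c=cv2.connectedComponentsWithStats(m.astype(np.uint8)); i=1+np.argmax(st[1:,4])
q=W[l==i]; print(st[i],c[i],"roundel",cv2.minEnclosingCircle(q[:,:2].astype(np.float32)),np.percentile(q[:,2],[5,50,95]))
E
```

```text
time: 1.35
position: [500.6, -288.5, 231.1]
eef_rot: [-2.219, -2.223, -0.001]
ft_force: [0.1, 0.1, 0.9]
finger_gap: 64.0
gripper_force: 0.0
gap 64.15187782563038 tipz [-14.70016245  -8.6957687   -5.09494764] 1.4
time: 1.8
position: [500.2, -289.7, 231.3]
eef_rot: [-2.221, -2.222, -0.0]
ft_force: [0.2, -0.2, -0.2]
finger_gap: 51.3
gripper_force: 0.0
gap 50.962416260593855 tipz [-14.24496683  -7.00580191  -1.33226471] 1.85
time: 2.45
position: [500.0, -290.1, 231.3]
eef_rot: [-2.221, -2.221, 0.0]
ft_force: [-0.7, 0.4, 0.4]
finger_gap: 85.5
gripper_force: 0.0
[ 499.99101232 -290.03796731  231.25322473] [-2.22147450e+00 -2.22139989e+00  6.87301132e-06] [ 501.31701858 -213.32333079  373.37759808] [ 2.83588501e+00  7.98323099e-04 -5.07026919e-05]
[  217    46   237   240 40339] board ((514.243408203125, -254.76153564453125), (200.2946014404297, 200.81605529785156), 78.31526947021484) 11.579037708652663
[ 274  145   63   64 3119] [305.13016993 176.52516832] roundel ((492.08782958984375, -252.86378479003906), 30.031219482421875) [26.92615973 28.62770233 31.18917553]
```

View pics/w1.png

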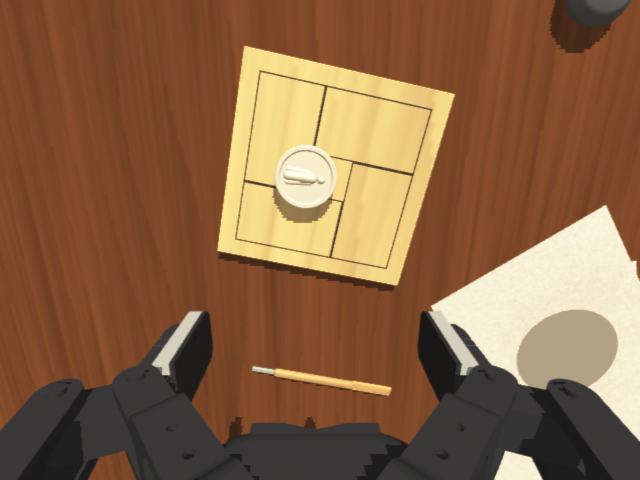

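The board sits squarely in view, its corners at (244,46), (454,94), (397,285) and (218,252). The roundel is face up at (305,176), about (492,-253) in world. I'll pick the roundel now.

```bash
python3 -m inch '[{"xyz":[37,-8,40],"twist":[0,0,0]},{"xyz":[37,-8,80],"twist":[0,0,0]},{"xyz":[37,-8,120],"twist":[0,0,0]},{"xyz":[37,-8,160],"twist":[0,0,0]},{"xyz":[37,-8,190],"twist":[0,0,0]},{"xyz":[37,-8,205],"twist":[0,0,0]},{"xyz":[37,-8,215],"twist":[0,0,0]},{"xyz":[37,-8,220],"twist":[0,0,0]},{"xyz":[37,-8,220],"twist":[0,0,0]}]' -1 
python3 -m inch '[{"xyz":[0,0,0],"twist":[0,0,0]},{"xyz":[0,0,0],"twist":[0,0,0]},{"xyz":[0,0,0],"twist":[0,0,0]},{"xyz":[0,0,0],"twist":[0,0,0]},{"xyz":[0,0,0],"twist":[0,0,0]},{"xyz":[0,0,-5],"twist":[0,0,0]},{"xyz":[0,0,-20],"twist":[0,0,0]},{"xyz":[0,0,-40],"twist":[0,0,0]},{"xyz":[0,0,-60],"twist":[0,0,0]}]' 0.2 40
```

```text
time: 3.4
position: [492.7, -253.5, 11.8]
eef_rot: [2.221, 2.221, 0.0]
ft_force: [-0.7, -0.2, 0.1]
finger_gap: 85.6
gripper_force: 0.0
time: 4.3
position: [491.7, -252.8, 72.4]
eef_rot: [-2.221, -2.221, 0.0]
ft_force: [0.0, -0.7, 0.0]
finger_gap: 58.0
gripper_force: 43.0
```

```bash
python3 -m inch '[{"xyz":[20,-23,-10],"twist":[0,0,0]},{"xyz":[45,-52,-10],"twist":[0,0,0]},{"xyz":[70,-81,-10],"twist":[0,0,0]},{"xyz":[95,-110,0],"twist":[0,0,0]},{"xyz":[115,-133,10],"twist":[0,0,0]},{"xyz":[123,-142,30],"twist":[0,0,0]},{"xyz":[123,-142,50],"twist":[0,0,0]},{"xyz":[123,-142,62],"twist":[0,0,0]},{"xyz":[123,-142,68],"twist":[0,0,0]},{"xyz":[123,-142,71],"twist":[0,0,0]},{"xyz":[123,-142,71],"twist":[0,0,0]}]' 0.2
python3 -m inch '[{"xyz":[0,0,0],"twist":[0,0,0]},{"xyz":[0,0,0],"twist":[0,0,0]},{"xyz":[0,0,0],"twist":[0,0,0]},{"xyz":[0,0,0],"twist":[0,0,0]},{"xyz":[0,0,-20],"twist":[0,0,0]},{"xyz":[0,0,-60],"twist":[0,0,0]},{"xyz":[0,0,-110],"twist":[0,0,0]},{"xyz":[0,0,-150],"twist":[0,0,0]}]' -1
```

```text
time: 5.4
position: [349.9, -130.0, 1.1]
eef_rot: [-2.22, -2.22, 0.001]
ft_force: [-2.4, 2.1, 4.8]
finger_gap: 58.4
gripper_force: 43.5
time: 6.2
position: [350.2, -130.1, 152.4]
eef_rot: [2.221, 2.221, 0.001]
ft_force: [1.6, 0.5, -0.1]
finger_gap: 85.5
gripper_force: 0.0
```

```bash
python3 -m inch '[{"xyz":[390,156,-100],"twist":[0,0,0]},{"xyz":[390,156,-100],"twist":[0,0,0]},{"xyz":[390,156,-100],"twist":[0,0,0]},{"xyz":[390,156,-100],"twist":[0,0,0]},{"xyz":[390,156,-100],"twist":[0,0,0]},{"xyz":[390,156,-100],"twist":[0,0,0]},{"xyz":[390,156,-100],"twist":[0,0,0]},{"xyz":[390,156,-100],"twist":[0,0,0]},{"xyz":[390,156,-100],"twist":[0,0,0]},{"xyz":[390,156,-100],"twist":[0,0,0]},{"xyz":[390,156,-100],"twist":[0,0,0]},{"xyz":[390,156,-100],"twist":[0,0,0]}]' -1
cat >> h.py <<'E'
def blobs(W,lo,hi,box,amin=300):
    Z=W[...,2]; m=(Z>lo)&(Z<hi)&(W[...,0]>box[0])&(W[...,0]<box[1])&(W[...,1]>box[2])&(W[...,1]<box[3])
    k,l,st,c=cv2.connectedComponentsWithStats(m.astype(np.uint8))
    return [(l==i,c[i]) for i in range(1,k) if st[i,4]>amin]
def mounts(W,box=(350,700,100,480)):
    for m,c in blobs(W,10,36,box,500):
        q=W[m]; q=q[q[:,2]>24]; (x,y),(w,h),a=cv2.minAreaRect(q[:,:2].astype(np.float32))
        if w<h: a+=90
        # recess pixels: z 20..24.5 inside block
        qq=W[m]; u=np.array([np.cos(np.radians(a)),np.sin(np.radians(a))])
        rec=qq[(qq[:,2]<25)&(abs((qq[:,:2]-[x,y])@u)<46)&(abs((qq[:,:2]-[x,y])@[-u[1],u[0]])<24)]
        s=np.mean((rec[:,:2]-[x,y])@u) if len(rec) else 0
        if s>0: a+=180
        print("mount",np.round(c),np.round([x,y,w,h],1),"yaw %.1f"%((a+180)%360-180),"z %.1f rec off %.1f n %d"%(np.median(q[:,2]),s,len(rec)))
def medals(W,box=(350,800,-110,160),lo=5,hi=20):
    for m,c in blobs(W,lo,hi,box,300):
        q=W[m]; xy=q[:,:2]; 
        g=np.mean(xy,0)
        for _ in range(20):   # disc centre: shift mean of points within 23.5
            g2=np.mean(xy[np.linalg.norm(xy-g,axis=1)<23.5],0)
            if np.linalg.norm(g2-g)<.02: break
            g=g2
        o=xy[np.linalg.norm(xy-g,axis=1)>25.5]; v=np.mean(o,0)-g if len(o) else np.zeros(2)
        print("medal",np.round(c),np.round(g,1),"loop yaw %.1f n %d rmax %.1f"%(np.degrees(np.arctan2(v[1],v[0])),len(o),np.linalg.norm(xy-g,axis=1).max()),"z %.1f"%np.median(q[:,2]))
def view(n,name):
    d=shot(n); cv2.imwrite(f"pics/{name}.png",d["img"][:,:,::-1]); np.savez(name+".npz",**{k:np.array(v) for k,v in d.items()})
    s=r.sense(); print("t",s["time"],np.round(s["position"],1),np.round(s["eef_rot"],3))
    return cloud(d)
E
python3 - <<'E'
from h import *
W=view("wrist","w2"); mounts(W)
d=dict(np.load("wrist0.npz")); medals(cloud(d))
E
```

```text
time: 7.4
position: [505.0, 258.8, 249.3]
eef_rot: [-2.222, -2.22, 0.004]
ft_force: [-0.0, -0.6, 0.5]
finger_gap: 85.6
gripper_force: 0.0
t 7.45 [505.1 258.6 249.3] [-2.222 -2.22   0.004]
mount [393. 101.] [580.3 364.1 100.6  60.1] yaw 0.8 z 27.6 rec off -5.2 n 2305
mount [242. 104.] [436.  361.6  60.1 100.3] yaw 179.0 z 27.6 rec off -5.3 n 2284
mount [242. 220.] [428.9 246.8  60.4 100.2] yaw 178.2 z 27.5 rec off -5.2 n 1695
mount [391. 234.] [587.6 231.4  60.5 100.6] yaw -6.9 z 27.5 rec off 5.1 n 1630
medal [386. 110.] [691.7  97.1] loop yaw 58.5 n 71 rmax 31.8 z 10.8
medal [194. 114.] [508.9  94.4] loop yaw 38.8 n 63 rmax 31.1 z 10.8
medal [297. 198.] [607.4  14. ] loop yaw 129.3 n 50 rmax 30.6 z 10.7
medal [135. 205.] [442.1   6.4] loop yaw 163.6 n 69 rmax 33.5 z 10.6
medal [423. 285.] [736.5 -72.7] loop yaw -46.2 n 206 rmax 49.2 z 16.6
```

View pics/w2.png

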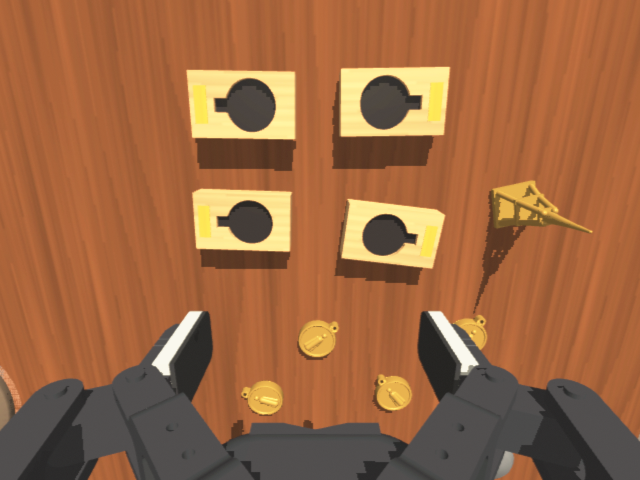

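The wrist view over the mounts shows four empty mounts. The plaque ends are at left for (242,104) and (242,220), and at right for (393,101) and (391,234). The measured poses agree with the scene camera. Next I'll take a close look at the first medal, aligning the tool x axis with its loop.

```bash
cat > D.py <<'E'
import sys,numpy as np
c=list(map(float,sys.argv[1].split(',')));t=list(map(float,sys.argv[2].split(',')))
a=np.radians(c[3]);d=np.array(t[:2])-c[:2]
# tool x at yaw a, tool y = z_down x x -> yaw a-90
print("tool xyz",np.round([d@[np.cos(a),np.sin(a)],d@[np.sin(a),-np.cos(a)],c[2]-t[2]],1),"twist z",np.round(np.radians((c[3]-t[3]+180)%360-180),3))
E
python3 -m inch '[{"xyz":[-40,1,50],"twist":[0,0,0.15]},{"xyz":[-80,2,90],"twist":[0,0,0.3]},{"xyz":[-125,3,120],"twist":[0,0,0.45]},{"xyz":[-150,3,140],"twist":[0,0,0.6]},{"xyz":[-166,3,140],"twist":[0,0,0.75]},{"xyz":[-166,3,140],"twist":[0,0,0.894]},{"xyz":[-166,3,140],"twist":[0,0,0.894]},{"xyz":[-166,3,140],"twist":[0,0,0.894]},{"xyz":[-166,3,140],"twist":[0,0,0.894]}]' -1
python3 - <<'E'
from h import *
W=view("wrist","w3"); medals(W,(440,580,30,160),4,20)
E
```

```text
time: 8.35
position: [509.1, 94.0, 110.7]
eef_rot: [2.962, 1.046, 0.001]
ft_force: [0.0, -0.1, -0.5]
finger_gap: 85.6
gripper_force: 0.0
t 8.4 [509.2  94.2 110.7] [2.962e+00 1.046e+00 1.000e-03]
medal [312. 246.] [509.4  95.3] loop yaw 38.5 n 96 rmax 30.5 z 10.7
```

View pics/w3.png

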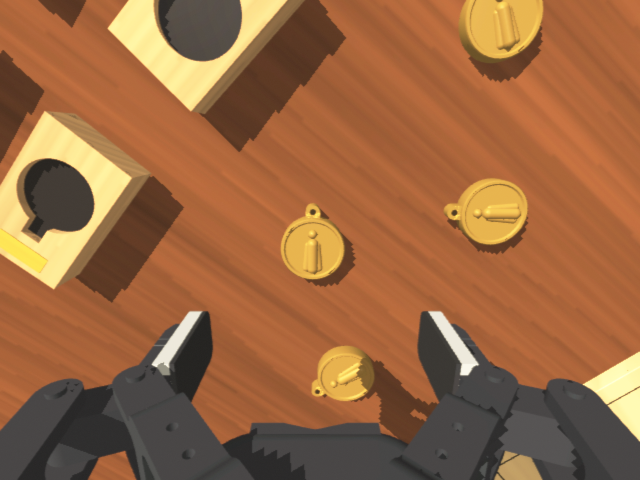

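Medal at (312,246) with its loop straight up at (312,212), so it's aligned with tool x. I'll grip it by its upper 5 mm so the fingers stay above the wood when it is seated.

```bash
python3 -m inch '[{"xyz":[1,-0.6,30],"twist":[0,0,0]},{"xyz":[1,-0.6,60],"twist":[0,0,0]},{"xyz":[1,-0.6,85],"twist":[0,0,0]},{"xyz":[1,-0.6,98],"twist":[0,0,0]},{"xyz":[1,-0.6,105],"twist":[0,0,0]},{"xyz":[1,-0.6,105],"twist":[0,0,0]}]' -1
python3 -m inch '[{"xyz":[0,0,0],"twist":[0,0,0]},{"xyz":[0,0,0],"twist":[0,0,0]},{"xyz":[0,0,0],"twist":[0,0,0]},{"xyz":[0,0,0],"twist":[0,0,0]},{"xyz":[0,0,0],"twist":[0,0,0]},{"xyz":[0,0,0],"twist":[0,0,0]},{"xyz":[0,0,-10],"twist":[0,0,0]},{"xyz":[0,0,-30],"twist":[0,0,0]},{"xyz":[0,0,-60],"twist":[0,0,0]},{"xyz":[0,0,-75],"twist":[0,0,0]}]' 0.3 60
python3 D.py 510,95,80.3,38.8 587.6,231.4,80,-6.9
```

```text
time: 9.0
position: [509.2, 95.3, 4.9]
eef_rot: [-2.963, -1.044, 0.001]
ft_force: [-0.1, 0.3, -0.6]
finger_gap: 85.4
gripper_force: 0.0
time: 10.0
position: [510.7, 95.2, 82.8]
eef_rot: [2.963, 1.043, 0.005]
ft_force: [0.1, 0.1, -2.2]
finger_gap: 41.5
gripper_force: 61.0
tool xyz [145.9 -57.7   0.3] twist z 0.798
```

```bash
python3 -m inch '[{"xyz":[20,-8,0],"twist":[0,0,0.12]},{"xyz":[50,-20,0],"twist":[0,0,0.25]},{"xyz":[80,-32,0],"twist":[0,0,0.38]},{"xyz":[110,-43,0],"twist":[0,0,0.5]},{"xyz":[130,-51,0],"twist":[0,0,0.62]},{"xyz":[142,-56,0],"twist":[0,0,0.74]},{"xyz":[146,-57.5,0],"twist":[0,0,0.798]},{"xyz":[146,-57.5,0],"twist":[0,0,0.798]},{"xyz":[146,-57.5,0],"twist":[0,0,0.798]},{"xyz":[146,-57.5,0],"twist":[0,0,0.798]}]'
cat >> h.py <<'E'
def held(W,name=None):
    q=tip(W); z=q[...,2]
    m=(z>-14)&(z<12)&(abs(q[...,0])<40)&(abs(q[...,1])<36)
    p=q[m]; return p
E
python3 - <<'E'
from h import *
W=view("wrist","w4"); p=held(W); np.save("p.npy",p); mounts(W)
print(len(p),np.percentile(p,[0,5,50,95,100],axis=0).round(1))
E
```

```text
time: 11.0
position: [586.7, 230.8, 80.2]
eef_rot: [3.135, -0.189, -0.001]
ft_force: [-0.3, -0.6, -0.9]
finger_gap: 41.9
gripper_force: 61.1
t 11.05 [586.8 230.8  80.3] [ 3.136e+00 -1.900e-01 -1.000e-03]
mount [518.  63.] [0. 0. 0. 0.] yaw 0.0 z nan rec off 0.0 n 0
mount [313. 229.] [603.3 229.4  60.2  68.8] yaw -6.8 z 27.6 rec off 1.4 n 2029
mount [100. 295.] [580.1 364.  101.   61.8] yaw 0.8 z 27.6 rec off -7.0 n 4335
mount [315. 414.] [476.8 245.   59.4   7.6] yaw -92.2 z 26.9 rec off 0.2 n 1334
mount [178. 457.] [467.1 339.4  17.9  38.6] yaw -1.3 z 27.5 rec off 17.4 n 731
9272 [[-24.7 -34.4 -14. ]
 [-19.1 -20.3  -9.4]
 [  3.2  -0.1  -3.4]
 [ 22.5  20.5  -0.5]
 [ 30.2  34.6   7.6]]
  return _methods._mean(a, axis=axis, dtype=dtype,
  ret = ret.dtype.type(ret / rcount)
```

View pics/w4.png

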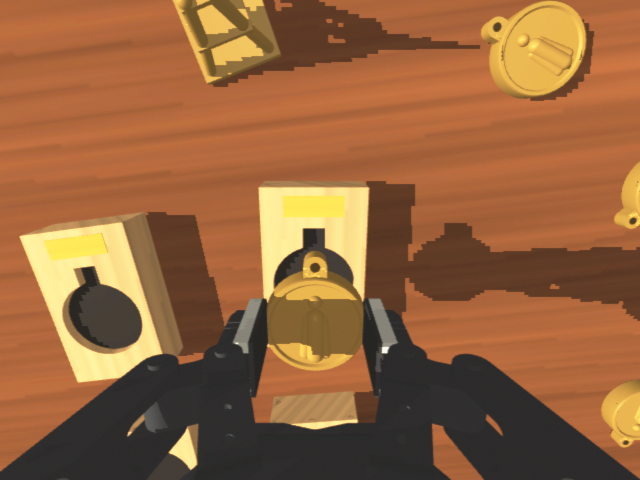

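The medal is held level, with its loop at (315,262) pointing straight at the slot at (313,240). I'll fit its centre in the tool frame.

```bash
cat >> h.py <<'E'
from scipy.optimize import least_squares
def fitheld(W):
    """medal centre and loop angle in tool frame from held-medal points"""
    q=tip(W); z=q[...,2]
    m=((z>-16)&(z<9)&(abs(q[...,0])<40)&(abs(q[...,1])<19.5))
    k,l,st,c=cv2.connectedComponentsWithStats(m.astype(np.uint8)); i=1+np.argmax(st[1:,4])
    p=q[l==i]; print("z pct",np.percentile(p[:,2],[1,10,50,90,99]).round(1))
    # front/back rim along tool x, as function of y
    L=[]
    for y in np.arange(-18,18.1,2):
        s=p[abs(p[:,1]-y)<1]
        if len(s)<5: continue
        L.append((y,np.percentile(s[:,0],1),np.percentile(s[:,0],99)))
    L=np.array(L); h=np.sqrt(23**2-L[:,0]**2)
    o=abs(L[:,0])>8
    print("cx from back rim %.2f, from front rim %.2f"%(np.median(L[:,1]+h),np.median((L[:,2]-h)[o])), "loop end",p[:,0].max().round(1))
    lp=p[p[:,0]>25]; print("loop y",np.median(lp[:,1]).round(2),[lp[:,1].min().round(1),lp[:,1].max().round(1)],len(lp))
E
python3 - <<'E'
from h import *
W=cloud(dict(np.load("w4.npz"))); fitheld(W)
E
```

```text
Traceback (most recent call last):
  File "h.py", line 59, in fitheld
    p=q[l==i]; print("z pct",np.percentile(p[:,2],[1,10,50,90,99]).round(1))
      ~^^^^^^
IndexError: boolean index did not match indexed array along axis 1; size of axis is 3 but size of corresponding boolean axis is 1
```

```bash
sed -i 's/    q=tip(W); z=q\[...,2\]\n    m=((z/&/; s/^    q=tip(W); z=q\[...,2\]/    q=tip(W).reshape(480,640,3); z=q[...,2]/' h.py
python3 - <<'E'
from h import *
W=cloud(dict(np.load("w4.npz"))); fitheld(W)
E
```

```text
z pct [-7.1 -5.1 -3.2 -1.9  5.1]
cx from back rim -0.64, from front rim -1.63 loop end 30.2
loop y -0.11 [np.float64(-4.8), np.float64(5.0)] 330
```

```bash
python3 -m inch '[{"xyz":[-6,-0.4,15],"twist":[0,0,0]},{"xyz":[-6,-0.4,30],"twist":[0,0,0]},{"xyz":[-6,-0.4,40],"twist":[0,0,0]},{"xyz":[-6,-0.4,44],"twist":[0,0,0]},{"xyz":[-6,-0.4,47],"twist":[0,0,0]},{"xyz":[-6,-0.4,49],"twist":[0,0,0]},{"xyz":[-6,-0.4,49],"twist":[0,0,0]}]'
```

```text
time: 11.75
position: [581.6, 232.5, 31.2]
eef_rot: [-3.136, 0.19, -0.001]
ft_force: [-0.1, -0.5, -1.5]
finger_gap: 41.6
gripper_force: 61.0
```

```bash
python3 -m inch '[{"xyz":[0,0,1.5],"twist":[0,0,0]},{"xyz":[0,0,2.5],"twist":[0,0,0]},{"xyz":[0,0,3.2],"twist":[0,0,0]},{"xyz":[0,0,3.2],"twist":[0,0,0]}]'
python3 -m inch '[{"xyz":[0,0,0],"twist":[0,0,0]},{"xyz":[0,0,0],"twist":[0,0,0]},{"xyz":[0,0,0],"twist":[0,0,0]},{"xyz":[0,0,-5],"twist":[0,0,0]},{"xyz":[0,0,-30],"twist":[0,0,0]},{"xyz":[0,0,-80],"twist":[0,0,0]},{"xyz":[0,0,-120],"twist":[0,0,0]},{"xyz":[0,0,-140],"twist":[0,0,0]},{"xyz":[0,0,-140],"twist":[0,0,0]}]' -1
python3 - <<'E'
from h import *
W=view("wrist","w5"); 
for m,c in blobs(W,10,45,(530,650,180,285)):
    q=W[m]; print(c,np.percentile(q[:,2],[50,75,90,95,99]).round(1))
    t=q[q[:,2]>31]; print("medal raised",t.mean(0).round(1), len(t))
medals(W,(350,800,-60,160),4,20)
E
python3 D.py 581.1,232.5,168,-6.9 691.7,97.1,110,58.5
```

```text
time: 12.15
position: [581.7, 232.6, 29.2]
eef_rot: [-3.136, 0.19, -0.001]
ft_force: [-1.4, 0.4, 4.4]
finger_gap: 41.4
gripper_force: 62.2
time: 13.05
position: [584.7, 233.6, 173.4]
eef_rot: [-3.132, 0.19, -0.014]
ft_force: [0.3, 0.3, 0.1]
finger_gap: 85.7
gripper_force: 0.0
t 13.1 [582.8 233.  170.6] [-3.134  0.19  -0.007]
[317.3358553  225.49580329] [27.9 31.7 33.2 33.9 35.9]
medal raised [581.5 232.8  33. ] 2378
medal [470.  74.] [692.6  98.5] loop yaw 59.8 n 105 rmax 30.7 z 10.6
medal [569. 172.] [609.1  15.8] loop yaw 132.7 n 95 rmax 30.9 z 10.5
medal [563. 343.] [444.9   8.9] loop yaw -175.3 n 153 rmax 34.8 z 10.4
tool xyz [126.1 121.1  58. ] twist z -1.141
```

Medal 1 is fully home, with its rim 34 mm up. Now the next medal, at (692,97).

```bash
python3 -m inch '[{"xyz":[30,30,10],"twist":[0,0,-0.14]},{"xyz":[60,60,20],"twist":[0,0,-0.28]},{"xyz":[90,90,40],"twist":[0,0,-0.42]},{"xyz":[115,110,50],"twist":[0,0,-0.56]},{"xyz":[126,121,58],"twist":[0,0,-0.7]},{"xyz":[126,121,58],"twist":[0,0,-0.84]},{"xyz":[126,121,58],"twist":[0,0,-0.98]},{"xyz":[126,121,58],"twist":[0,0,-1.1]},{"xyz":[126,121,58],"twist":[0,0,-1.141]},{"xyz":[126,121,58],"twist":[0,0,-1.141]},{"xyz":[126,121,58],"twist":[0,0,-1.141]},{"xyz":[126,121,58],"twist":[0,0,-1.141]}]' -1
cat >> h.py <<'E'
def near(W):
    """medal under tool: centre & loop angle in tool frame"""
    q=tip(W).reshape(480,640,3); Wz=W[...,2]
    m=(Wz>4)&(Wz<20)&(np.hypot(q[...,0],q[...,1])<50)
    k,l,st,c=cv2.connectedComponentsWithStats(m.astype(np.uint8)); i=1+np.argmax(st[1:,4])
    xy=q[l==i][:,:2]; g=xy.mean(0)
    for _ in range(30): g=xy[np.linalg.norm(xy-g,axis=1)<23.5].mean(0)
    o=xy[np.linalg.norm(xy-g,axis=1)>25]; v=np.median(o,0)-g
    print("centre tool",g.round(2),"twist needed",np.arctan2(v[1],v[0]).round(3),"n",len(xy),len(o),"height",np.percentile(Wz[l==i],95).round(1))
E
python3 -c "
from h import *
near(view('wrist','w6'))"
```

```text
time: 14.3
position: [691.0, 97.1, 108.9]
eef_rot: [-2.742, -1.532, 0.003]
ft_force: [0.2, -0.1, 0.3]
finger_gap: 85.4
gripper_force: 0.0
t 14.35 [691.3  97.1 109.3] [-2.742e+00 -1.533e+00  2.000e-03]
centre tool [2.18 1.03] twist needed -0.018 n 3391 107 height 13.5
```

```bash
python3 -m inch '[{"xyz":[1.2,1,30],"twist":[0,0,-0.018]},{"xyz":[1.2,1,60],"twist":[0,0,-0.018]},{"xyz":[1.2,1,85],"twist":[0,0,-0.018]},{"xyz":[1.2,1,98],"twist":[0,0,-0.018]},{"xyz":[1.2,1,104.7],"twist":[0,0,-0.018]},{"xyz":[1.2,1,104.7],"twist":[0,0,-0.018]}]' -1
python3 -m inch '[{"xyz":[0,0,0],"twist":[0,0,0]},{"xyz":[0,0,0],"twist":[0,0,0]},{"xyz":[0,0,0],"twist":[0,0,0]},{"xyz":[0,0,0],"twist":[0,0,0]},{"xyz":[0,0,0],"twist":[0,0,0]},{"xyz":[0,0,0],"twist":[0,0,0]},{"xyz":[0,0,-10],"twist":[0,0,0]},{"xyz":[0,0,-30],"twist":[0,0,0]},{"xyz":[0,0,-60],"twist":[0,0,0]},{"xyz":[0,0,-75],"twist":[0,0,0]}]' 0.3 60
python3 D.py 693.2,97.6,80.3,59.5 590,180,80.3,59.5;python3 D.py 693.2,97.6,80.3,59.5 573,364,80.3,0.8
```

```text
time: 14.95
position: [692.9, 97.6, 4.8]
eef_rot: [-2.728, -1.558, 0.002]
ft_force: [-0.8, -0.7, 0.5]
finger_gap: 85.5
gripper_force: 0.0
time: 15.95
position: [695.5, 97.8, 84.6]
eef_rot: [2.726, 1.557, 0.008]
ft_force: [0.2, -0.4, -1.0]
finger_gap: 41.3
gripper_force: 60.9
tool xyz [  18.6 -130.7    0. ] twist z 0.0
tool xyz [ 168.5 -238.8    0. ] twist z 1.025
```

```bash
python3 -m inch '[{"xyz":[3,-22,0],"twist":[0,0,0]},{"xyz":[8,-56,0],"twist":[0,0,0.1]},{"xyz":[14,-92,0],"twist":[0,0,0.2]},{"xyz":[30,-125,0],"twist":[0,0,0.32]},{"xyz":[60,-155,0],"twist":[0,0,0.44]},{"xyz":[95,-180,0],"twist":[0,0,0.56]},{"xyz":[130,-208,0],"twist":[0,0,0.68]},{"xyz":[155,-228,0],"twist":[0,0,0.8]},{"xyz":[165,-236,0],"twist":[0,0,0.92]},{"xyz":[168.5,-238.8,0],"twist":[0,0,1.025]},{"xyz":[168.5,-238.8,0],"twist":[0,0,1.025]},{"xyz":[168.5,-238.8,0],"twist":[0,0,1.025]}]'
python3 -m inch '[{"xyz":[0,0,0],"twist":[0,0,0]},{"xyz":[0,0,0],"twist":[0,0,0]}]'
cat >> h.py <<'E'
def seat(W,yaw,hint):
    """mount edges in tool frame: far (+x, plaque) end and side mid-line at given z; prints seat relative to TCP"""
    q=tip(W).reshape(480,640,3); Wz=W[...,2]
    s=r.sense(); H=(np.array(hint)-np.array(s["position"])[:2])
    M=Rm(s["eef_rot"]); h=M[:2,:2].T@H
    m=(Wz>25.5)&(Wz<29)&(q[...,0]>h[0]+12)&(q[...,0]<h[0]+60)&(abs(q[...,1]-h[1])<42)
    k,l,st,c=cv2.connectedComponentsWithStats(m.astype(np.uint8)); i=1+np.argmax(st[1:,4])
    xy=q[l==i][:,:2].astype(np.float32)
    (x,y),(w,hh),a=cv2.minAreaRect(xy)
    a=(a+45)%90-45; u=np.array([np.cos(np.radians(a)),np.sin(np.radians(a))]); v=np.array([-u[1],u[0]])
    far=np.percentile(xy@u,99.7); lo,hi=np.percentile(xy@v,[.3,99.7])
    ctr=u*(far-50)+v*(lo+hi)/2
    print("mount in tool: rot(twist needed) %.3f"%np.radians(a),"width %.1f"%(hi-lo),"centre",ctr.round(2),"seat",(ctr-8*u).round(2))
E
python3 -c "
from h import *
W=view('wrist','w7'); fitheld(W); seat(W,0,(580.3,364.1)); mounts(W)
" 2>/dev/null
```

```text
time: 17.15
position: [573.3, 364.0, 80.9]
eef_rot: [-3.141, -0.024, -0.001]
ft_force: [0.3, -0.0, -2.0]
finger_gap: 41.9
gripper_force: 61.0
time: 17.35
position: [573.4, 363.4, 80.5]
eef_rot: [3.141, 0.02, 0.0]
ft_force: [-0.4, -0.6, -2.4]
finger_gap: 41.7
gripper_force: 61.0
t 17.4 [573.4 363.4  80.5] [ 3.141  0.02  -0.   ]
z pct [-6.6 -4.6 -2.8 -1.5  5.5]
cx from back rim 0.37, from front rim -0.61 loop end 31.4
loop y 0.11 [np.float64(-4.7), np.float64(5.2)] 391
mount in tool: rot(twist needed) 0.001 width 59.7 centre [ 7.11 -0.55] seat [-0.89 -0.56]
mount [538. 244.] [587.5 231.3  62.4 100.5] yaw 173.1 z 27.8 rec off -15.5 n 158
mount [313. 223.] [594.1 364.1  73.1  60.3] yaw 0.8 z 27.6 rec off -5.1 n 2539
mount [316. 402.] [475.1 360.7  59.9  24.8] yaw -90.7 z 27.5 rec off 0.3 n 1595
mount [450. 457.] [431.5 265.3  61.3  21.9] yaw 36.2 z 27.3 rec off -7.7 n 883
```

```bash
python3 -m inch '[{"xyz":[-0.7,-0.6,15],"twist":[0,0,0]},{"xyz":[-0.7,-0.6,30],"twist":[0,0,0]},{"xyz":[-0.7,-0.6,40],"twist":[0,0,0]},{"xyz":[-0.7,-0.6,44],"twist":[0,0,0]},{"xyz":[-0.7,-0.6,47],"twist":[0,0,0]},{"xyz":[-0.7,-0.6,49],"twist":[0,0,0]},{"xyz":[-0.7,-0.6,49],"twist":[0,0,0]}]'
```

```text
time: 18.1
position: [572.7, 364.7, 31.4]
eef_rot: [-3.141, -0.02, -0.001]
ft_force: [0.6, 0.5, -0.9]
finger_gap: 41.4
gripper_force: 61.1
```

```bash
python3 -m inch '[{"xyz":[0,0,1.5],"twist":[0,0,0]},{"xyz":[0,0,2.5],"twist":[0,0,0]},{"xyz":[0,0,3.2],"twist":[0,0,0]},{"xyz":[0,0,3.2],"twist":[0,0,0]}]'
python3 -m inch '[{"xyz":[0,0,0],"twist":[0,0,0]},{"xyz":[0,0,0],"twist":[0,0,0]},{"xyz":[0,0,0],"twist":[0,0,0]},{"xyz":[0,0,-5],"twist":[0,0,0]},{"xyz":[0,0,-30],"twist":[0,0,0]},{"xyz":[0,0,-80],"twist":[0,0,0]},{"xyz":[0,0,-120],"twist":[0,0,0]},{"xyz":[0,0,-140],"twist":[0,0,0]},{"xyz":[0,0,-140],"twist":[0,0,0]},{"xyz":[0,0,-140],"twist":[0,0,0]}]' -1
python3 - <<'E' 2>/dev/null
from h import *
W=view("wrist","w8"); 
for m,c in blobs(W,10,45,(520,640,325,410)):
    q=W[m]; print(c,np.percentile(q[:,2],[50,75,90,95,99]).round(1))
    t=q[q[:,2]>31]; print("medal raised",t.mean(0).round(1), len(t))
mounts(W)
E
python3 D.py 572.3,364.6,168,0.8 607.4,14,110,129.3
```

```text
time: 18.5
position: [572.7, 364.9, 29.7]
eef_rot: [3.141, 0.02, -0.0]
ft_force: [-3.3, -2.4, 8.1]
finger_gap: 41.3
gripper_force: 62.7
time: 19.5
position: [572.4, 364.6, 168.2]
eef_rot: [-3.141, -0.02, -0.0]
ft_force: [-0.7, 0.2, -0.6]
finger_gap: 85.4
gripper_force: 0.0
t 19.55 [571.4 364.1 166.6] [ 3.14   0.02  -0.004]
[315.18938113 219.00687634] [27.9 31.7 33.2 33.9 35.8]
medal raised [573.5 364.9  33. ] 2503
mount [476. 213.] [587.6 231.6  61.5 100.3] yaw 173.1 z 27.9 rec off -14.4 n 100
mount [315. 219.] [580.6 364.1  99.9  60.2] yaw -179.2 z 28.0 rec off 11.9 n 250
mount [316. 366.] [436.4 361.5  59.9 101.9] yaw 179.3 z 27.5 rec off -3.1 n 1822
mount [414. 384.] [429.8 259.7  35.5 101.2] yaw -1.7 z 27.5 rec off 3.0 n 855
tool xyz [ 30.2 351.1  58. ] twist z -2.243
```

Second medal is home too. Next is the medal at (607,14).

```bash
python3 -m inch '[{"xyz":[3,35,0],"twist":[0,0,-0.14]},{"xyz":[6,75,0],"twist":[0,0,-0.28]},{"xyz":[10,115,0],"twist":[0,0,-0.42]},{"xyz":[13,155,0],"twist":[0,0,-0.56]},{"xyz":[17,195,10],"twist":[0,0,-0.7]},{"xyz":[20,235,20],"twist":[0,0,-0.84]},{"xyz":[24,275,30],"twist":[0,0,-0.98]},{"xyz":[27,315,45],"twist":[0,0,-1.12]},{"xyz":[30,340,55],"twist":[0,0,-1.26]},{"xyz":[30,351,58],"twist":[0,0,-1.4]},{"xyz":[30,351,58],"twist":[0,0,-1.4]}]' -1
python3 -m inch '[{"xyz":[0,0,0],"twist":[0,0,-0.14]},{"xyz":[0,0,0],"twist":[0,0,-0.28]},{"xyz":[0,0,0],"twist":[0,0,-0.42]},{"xyz":[0,0,0],"twist":[0,0,-0.56]},{"xyz":[0,0,0],"twist":[0,0,-0.7]},{"xyz":[0,0,0],"twist":[0,0,-0.843]},{"xyz":[0,0,0],"twist":[0,0,-0.843]},{"xyz":[0,0,0],"twist":[0,0,-0.843]},{"xyz":[0,0,0],"twist":[0,0,-0.843]}]' -1
python3 -c "
from h import *
near(view('wrist','w9'))"
```

```text
time: 20.65
position: [604.3, 12.3, 106.5]
eef_rot: [-2.39, -2.033, 0.008]
ft_force: [0.6, 1.3, -0.1]
finger_gap: 85.6
gripper_force: 0.0
time: 21.55
position: [606.6, 14.6, 109.7]
eef_rot: [-1.35, -2.836, 0.0]
ft_force: [-0.2, 0.2, -0.1]
finger_gap: 85.4
gripper_force: 0.0
t 21.6 [606.7  14.4 109.8] [-1.349 -2.837  0.   ]
centre tool [-0.09 -0.26] twist needed -0.002 n 3360 108 height 13.3
```

```bash
python3 -m inch '[{"xyz":[-1,-0.3,30],"twist":[0,0,0]},{"xyz":[-1,-0.3,60],"twist":[0,0,0]},{"xyz":[-1,-0.3,85],"twist":[0,0,0]},{"xyz":[-1,-0.3,98],"twist":[0,0,0]},{"xyz":[-1,-0.3,104.7],"twist":[0,0,0]},{"xyz":[-1,-0.3,104.7],"twist":[0,0,0]}]' -1
python3 -m inch '[{"xyz":[0,0,0],"twist":[0,0,0]},{"xyz":[0,0,0],"twist":[0,0,0]},{"xyz":[0,0,0],"twist":[0,0,0]},{"xyz":[0,0,0],"twist":[0,0,0]},{"xyz":[0,0,0],"twist":[0,0,0]},{"xyz":[0,0,0],"twist":[0,0,0]},{"xyz":[0,0,-10],"twist":[0,0,0]},{"xyz":[0,0,-30],"twist":[0,0,0]},{"xyz":[0,0,-60],"twist":[0,0,0]},{"xyz":[0,0,-75],"twist":[0,0,0]}]' 0.3 60
python3 D.py 607.8,13,80.3,129.3 436.9,246.5,80.3,178.2
```

```text
time: 22.2
position: [607.1, 13.2, 5.0]
eef_rot: [-1.347, -2.837, 0.001]
ft_force: [-0.5, 0.1, 0.2]
finger_gap: 85.3
gripper_force: 0.0
time: 23.2
position: [609.0, 13.1, 83.4]
eef_rot: [1.345, 2.835, 0.003]
ft_force: [1.2, -0.2, -0.2]
finger_gap: 41.9
gripper_force: 60.9
tool xyz [288.9  15.6   0. ] twist z -0.853
```

```bash
python3 -m inch '[{"xyz":[20,1,0],"twist":[0,0,0]},{"xyz":[55,3,0],"twist":[0,0,-0.1]},{"xyz":[95,5,0],"twist":[0,0,-0.2]},{"xyz":[135,7,0],"twist":[0,0,-0.32]},{"xyz":[175,9,0],"twist":[0,0,-0.44]},{"xyz":[215,11,0],"twist":[0,0,-0.56]},{"xyz":[250,13,0],"twist":[0,0,-0.68]},{"xyz":[275,15,0],"twist":[0,0,-0.8]},{"xyz":[286,15.6,0],"twist":[0,0,-0.853]},{"xyz":[288.9,15.6,0],"twist":[0,0,-0.853]},{"xyz":[288.9,15.6,0],"twist":[0,0,-0.853]},{"xyz":[288.9,15.6,0],"twist":[0,0,-0.853]}]'
python3 -m inch '[{"xyz":[0,0,0],"twist":[0,0,0]},{"xyz":[0,0,0],"twist":[0,0,0]},{"xyz":[0,0,0],"twist":[0,0,0]}]'
python3 -c "
from h import *
W=view('wrist','w10'); fitheld(W); seat(W,0,(428.9,246.8)); mounts(W)
" 2>/dev/null
```

```text
time: 24.4
position: [436.4, 246.3, 80.1]
eef_rot: [-0.053, -3.141, 0.001]
ft_force: [0.6, -0.3, -1.0]
finger_gap: 41.8
gripper_force: 60.9
time: 24.7
position: [437.0, 246.3, 80.5]
eef_rot: [0.053, 3.141, 0.0]
ft_force: [0.3, -0.1, -1.8]
finger_gap: 41.8
gripper_force: 60.9
t 24.75 [437.  246.4  80.5] [0.053 3.141 0.   ]
z pct [-6.7 -4.8 -2.9 -1.6  5.4]
cx from back rim 1.41, from front rim 0.30 loop end 32.3
loop y -0.21 [np.float64(-4.9), np.float64(4.8)] 443
mount in tool: rot(twist needed) -0.001 width 59.6 centre [7.75 0.02] seat [-0.25  0.03]
mount [315. 216.] [416.7 247.1  60.2  75.3] yaw 178.1 z 27.6 rec off -3.7 n 2350
mount [508. 252.] [436.5 361.5  61.6 100.9] yaw 179.0 z 27.6 rec off -6.7 n 4969
mount [305. 409.] [544.8 236.4  59.9  16.4] yaw 83.1 z 27.3 rec off -0.2 n 1306
mount [453. 460.] [590.4 341.5  52.3  21.5] yaw 35.4 z 27.6 rec off -5.9 n 401
```

```bash
python3 -m inch '[{"xyz":[-1.1,0,15],"twist":[0,0,0]},{"xyz":[-1.1,0,30],"twist":[0,0,0]},{"xyz":[-1.1,0,40],"twist":[0,0,0]},{"xyz":[-1.1,0,44],"twist":[0,0,0]},{"xyz":[-1.1,0,47],"twist":[0,0,0]},{"xyz":[-1.1,0,49],"twist":[0,0,0]},{"xyz":[-1.1,0,49],"twist":[0,0,0]}]'
```

```text
time: 25.45
position: [438.0, 246.8, 31.7]
eef_rot: [0.051, 3.141, 0.0]
ft_force: [0.2, 0.1, -1.4]
finger_gap: 41.5
gripper_force: 61.0
```

```bash
python3 -m inch '[{"xyz":[0,0,1.5],"twist":[0,0,0]},{"xyz":[0,0,2.5],"twist":[0,0,0]},{"xyz":[0,0,3.2],"twist":[0,0,0]},{"xyz":[0,0,3.2],"twist":[0,0,0]}]'
python3 -m inch '[{"xyz":[0,0,0],"twist":[0,0,0]},{"xyz":[0,0,0],"twist":[0,0,0]},{"xyz":[0,0,0],"twist":[0,0,0]},{"xyz":[0,0,-5],"twist":[0,0,0]},{"xyz":[0,0,-30],"twist":[0,0,0]},{"xyz":[0,0,-80],"twist":[0,0,0]},{"xyz":[0,0,-120],"twist":[0,0,0]},{"xyz":[0,0,-140],"twist":[0,0,0]},{"xyz":[0,0,-140],"twist":[0,0,0]},{"xyz":[0,0,-140],"twist":[0,0,0]}]' -1
python3 - <<'E' 2>/dev/null
from h import *
W=view("wrist","w11"); 
for m,c in blobs(W,10,45,(365,490,205,290)):
    q=W[m]; print(c,np.percentile(q[:,2],[50,75,90,95,99]).round(1))
    t=q[q[:,2]>31]; print("medal raised",t.mean(0).round(1), len(t))
medals(W,(350,800,-60,160),4,20)
E
python3 D.py 438,246.4,168,178.2 442.1,6.4,110,163.6
```

```text
time: 25.85
position: [438.2, 246.9, 29.6]
eef_rot: [0.052, 3.141, 0.0]
ft_force: [-2.9, -1.6, 7.2]
finger_gap: 41.8
gripper_force: 62.4
time: 26.85
position: [437.7, 246.7, 168.4]
eef_rot: [0.051, 3.141, 0.0]
ft_force: [0.5, 0.0, -0.4]
finger_gap: 85.2
gripper_force: 0.0
t 26.9 [436.8 246.3 167.3] [-5.100e-02 -3.139e+00  1.000e-03]
[314.43887147 215.65483654] [27.9 31.7 33.2 33.9 35.8]
medal raised [436.6 246.7  33. ] 2502
medal [ 42. 234.] [437.9   9.7] loop yaw -115.9 n 126 rmax 28.2 z 10.4
tool xyz [ -11.6 -239.8   58. ] twist z 0.255
```

```bash
python3 -m inch '[{"xyz":[-2,-40,0],"twist":[0,0,0.1]},{"xyz":[-4,-80,0],"twist":[0,0,0.2]},{"xyz":[-6,-125,10],"twist":[0,0,0.255]},{"xyz":[-8,-170,30],"twist":[0,0,0.255]},{"xyz":[-10,-210,50],"twist":[0,0,0.255]},{"xyz":[-11.6,-232,56],"twist":[0,0,0.255]},{"xyz":[-11.6,-239.8,58],"twist":[0,0,0.255]},{"xyz":[-11.6,-239.8,58],"twist":[0,0,0.255]},{"xyz":[-11.6,-239.8,58],"twist":[0,0,0.255]},{"xyz":[-11.6,-239.8,58],"twist":[0,0,0.255]}]' -1
python3 -c "
from h import *
near(view('wrist','w12'))"
```

```text
time: 27.9
position: [441.8, 7.7, 110.5]
eef_rot: [0.448, 3.109, 0.001]
ft_force: [0.3, 0.7, 0.2]
finger_gap: 85.6
gripper_force: 0.0
t 27.95 [441.9   7.7 110.7] [0.448 3.109 0.   ]
centre tool [ 2.42 -2.65] twist needed 0.033 n 3365 109 height 13.4
```

```bash
python3 -m inch '[{"xyz":[1.7,-2,30],"twist":[0,0,0.033]},{"xyz":[1.7,-2,60],"twist":[0,0,0.033]},{"xyz":[1.7,-2,85],"twist":[0,0,0.033]},{"xyz":[1.7,-2,98],"twist":[0,0,0.033]},{"xyz":[1.7,-2,104.7],"twist":[0,0,0.033]},{"xyz":[1.7,-2,104.7],"twist":[0,0,0.033]}]' -1
python3 -m inch '[{"xyz":[0,0,0],"twist":[0,0,0]},{"xyz":[0,0,0],"twist":[0,0,0]},{"xyz":[0,0,0],"twist":[0,0,0]},{"xyz":[0,0,0],"twist":[0,0,0]},{"xyz":[0,0,0],"twist":[0,0,0]},{"xyz":[0,0,0],"twist":[0,0,0]},{"xyz":[0,0,-10],"twist":[0,0,0]},{"xyz":[0,0,-30],"twist":[0,0,0]},{"xyz":[0,0,-60],"twist":[0,0,0]},{"xyz":[0,0,-75],"twist":[0,0,0]}]' 0.3 60
python3 D.py 439.9,5,80.3,161.7 444.3,361.4,80.3,179
```

```text
time: 28.55
position: [439.0, 5.9, 5.2]
eef_rot: [-0.5, -3.1, 0.0]
ft_force: [0.1, 0.6, -0.3]
finger_gap: 85.4
gripper_force: 0.0
time: 29.55
position: [440.6, 5.0, 83.1]
eef_rot: [0.501, 3.098, 0.0]
ft_force: [1.1, 0.8, -1.7]
finger_gap: 42.0
gripper_force: 60.9
tool xyz [107.7 339.8   0. ] twist z -0.302
```

```bash
python3 -m inch '[{"xyz":[6,20,0],"twist":[0,0,0]},{"xyz":[18,55,0],"twist":[0,0,-0.05]},{"xyz":[31,97,0],"twist":[0,0,-0.1]},{"xyz":[44,139,0],"twist":[0,0,-0.15]},{"xyz":[57,181,0],"twist":[0,0,-0.2]},{"xyz":[70,222,0],"twist":[0,0,-0.25]},{"xyz":[83,262,0],"twist":[0,0,-0.302]},{"xyz":[95,300,0],"twist":[0,0,-0.302]},{"xyz":[104,328,0],"twist":[0,0,-0.302]},{"xyz":[107.7,339.8,0],"twist":[0,0,-0.302]},{"xyz":[107.7,339.8,0],"twist":[0,0,-0.302]},{"xyz":[107.7,339.8,0],"twist":[0,0,-0.302]}]'
python3 -m inch '[{"xyz":[0,0,0],"twist":[0,0,0]},{"xyz":[0,0,0],"twist":[0,0,0]},{"xyz":[0,0,0],"twist":[0,0,0]}]'
python3 -c "
from h import *
W=view('wrist','w13'); fitheld(W); seat(W,0,(436.3,361.5)); mounts(W)
" 2>/dev/null
```

```text
time: 30.75
position: [443.7, 360.4, 80.3]
eef_rot: [-0.029, -3.14, 0.002]
ft_force: [0.2, -0.7, -1.5]
finger_gap: 41.5
gripper_force: 61.1
time: 31.05
position: [444.4, 360.6, 80.6]
eef_rot: [-0.032, -3.141, 0.001]
ft_force: [0.0, 0.5, -1.6]
finger_gap: 41.5
gripper_force: 61.1
t 31.1 [444.4 360.8  80.6] [-0.031 -3.141  0.   ]
z pct [-6.9 -5.  -3.1 -1.9  5.2]
cx from back rim 1.22, from front rim 0.17 loop end 32.1
loop y -0.37 [np.float64(-5.4), np.float64(4.4)] 439
mount in tool: rot(twist needed) -0.003 width 59.7 centre [7.96 0.47] seat [-0.04  0.49]
mount [121. 239.] [429.7 246.5  61.5 101.1] yaw -2.1 z 27.8 rec off 18.7 n 256
mount [317. 216.] [424.1 361.6  60.4  75.8] yaw 178.9 z 27.6 rec off -2.8 n 2509
mount [322. 400.] [544.2 363.4  30.6  60.3] yaw -88.2 z 27.5 rec off 0.2 n 1279
mount [173. 462.] [586.5 250.8  21.9  39.4] yaw 172.6 z 27.7 rec off -3.7 n 316
```

```bash
python3 -m inch '[{"xyz":[-0.75,0.6,15],"twist":[0,0,0.008]},{"xyz":[-0.75,0.6,30],"twist":[0,0,0.008]},{"xyz":[-0.75,0.6,40],"twist":[0,0,0.008]},{"xyz":[-0.75,0.6,44],"twist":[0,0,0.008]},{"xyz":[-0.75,0.6,47],"twist":[0,0,0.008]},{"xyz":[-0.75,0.6,49],"twist":[0,0,0.008]},{"xyz":[-0.75,0.6,49],"twist":[0,0,0.008]}]'
```

```text
time: 31.8
position: [445.1, 362.3, 31.5]
eef_rot: [0.042, 3.141, 0.0]
ft_force: [-0.3, -0.3, -0.8]
finger_gap: 41.5
gripper_force: 61.1
```

```bash
python3 -m inch '[{"xyz":[0,0,1.5],"twist":[0,0,0]},{"xyz":[0,0,2.5],"twist":[0,0,0]},{"xyz":[0,0,3.2],"twist":[0,0,0]},{"xyz":[0,0,3.2],"twist":[0,0,0]}]'
python3 -m inch '[{"xyz":[0,0,0],"twist":[0,0,0]},{"xyz":[0,0,0],"twist":[0,0,0]},{"xyz":[0,0,0],"twist":[0,0,0]},{"xyz":[0,0,-5],"twist":[0,0,0]},{"xyz":[0,0,-30],"twist":[0,0,0]},{"xyz":[0,0,-80],"twist":[0,0,0]},{"xyz":[0,0,-120],"twist":[0,0,0]},{"xyz":[0,0,-140],"twist":[0,0,0]},{"xyz":[0,0,-140],"twist":[0,0,0]},{"xyz":[0,0,-140],"twist":[0,0,0]},{"xyz":[0,0,-140],"twist":[0,0,0]}]' -1
python3 - <<'E' 2>/dev/null
from h import *
W=view("wrist","w14"); mounts(W)
for m,c in blobs(W,10,45,(380,500,325,410)):
    q=W[m]; print(c,np.percentile(q[:,2],[50,75,90,95,99]).round(1))
    t=q[q[:,2]>31]; print("medal raised",t.mean(0).round(1), len(t))
a=np.radians(-11.7);Q=np.array([[np.cos(a),-np.sin(a)],[np.sin(a),np.cos(a)]])
for n,s in dict(a=(-31.5,-51.5),b=(51.5,-31.5),c=(31.5,51.5),d=(-51.5,31.5)).items(): print(n,(Q@s+[514.2,-254.8]).round(1))
E
```

```text
time: 32.2
position: [445.3, 362.5, 29.3]
eef_rot: [0.042, 3.141, 0.001]
ft_force: [-1.3, -0.5, 3.8]
finger_gap: 41.6
gripper_force: 62.0
time: 33.3
position: [443.8, 361.3, 166.6]
eef_rot: [-0.042, -3.139, 0.003]
ft_force: [0.4, 0.4, 0.2]
finger_gap: 85.4
gripper_force: 0.0
t 33.35 [443.7 361.2 166.2] [-0.042 -3.138  0.004]
mount [175. 213.] [429.4 246.5  61.2 100.5] yaw -2.1 z 27.8 rec off 16.0 n 178
mount [315. 218.] [436.6 361.5  60.1 100.4] yaw -0.9 z 28.0 rec off 12.7 n 306
mount [322. 366.] [580.7 363.8 102.2  60.2] yaw -179.3 z 27.9 rec off 5.8 n 64
mount [209. 387.] [590.  250.9  21.1 100.2] yaw -6.8 z 27.4 rec off 2.1 n 330
[315.21014091 218.17707755] [27.9 31.7 33.2 33.9 35.8]
medal raised [443.8 362.2  33. ] 2518
a [ 472.9 -298.8]
b [ 558.2 -296.1]
c [ 555.5 -210.8]
d [ 470.2 -213.5]
```

All four medals are home. Now I'll carry the filled mounts, starting with the one at (436.5,361.5) to spot_a.

```bash
python3 -m inch '[{"xyz":[4.5,-0.6,40],"twist":[0,0,-0.008]},{"xyz":[4.5,-0.6,85],"twist":[0,0,-0.008]},{"xyz":[4.5,-0.6,125],"twist":[0,0,-0.008]},{"xyz":[4.5,-0.6,150],"twist":[0,0,-0.008]},{"xyz":[4.5,-0.6,162],"twist":[0,0,-0.008]},{"xyz":[4.5,-0.6,167],"twist":[0,0,-0.008]},{"xyz":[4.5,-0.6,167],"twist":[0,0,-0.008]}]' -1
python3 -m inch '[{"xyz":[0,0,0],"twist":[0,0,0]},{"xyz":[0,0,0],"twist":[0,0,0]},{"xyz":[0,0,0],"twist":[0,0,0]},{"xyz":[0,0,0],"twist":[0,0,0]},{"xyz":[0,0,0],"twist":[0,0,0]},{"xyz":[0,0,-8],"twist":[0,0,0]},{"xyz":[0,0,-25],"twist":[0,0,0]},{"xyz":[0,0,-50],"twist":[0,0,0]},{"xyz":[0,0,-80],"twist":[0,0,0]},{"xyz":[0,0,-100],"twist":[0,0,0]}]' 0.3 80
python3 D.py 440.5,361.5,101,179 477,-299.5,101,168.3
```

```text
time: 34.05
position: [440.4, 361.6, 0.9]
eef_rot: [-0.03, -3.141, 0.001]
ft_force: [0.5, 0.1, 1.1]
finger_gap: 85.3
gripper_force: 0.0
time: 35.05
position: [440.4, 361.7, 103.0]
eef_rot: [0.03, 3.141, 0.001]
ft_force: [0.7, 0.1, -2.8]
finger_gap: 58.1
gripper_force: 86.3
tool xyz [ -48.  -660.3    0. ] twist z 0.187
```

```bash
python3 -m inch '[{"xyz":[-1,-15,0],"twist":[0,0,0]},{"xyz":[-3,-42,0],"twist":[0,0,0.02]},{"xyz":[-6,-80,0],"twist":[0,0,0.04]},{"xyz":[-9,-120,0],"twist":[0,0,0.06]},{"xyz":[-12,-160,0],"twist":[0,0,0.08]},{"xyz":[-15,-200,0],"twist":[0,0,0.1]},{"xyz":[-18,-240,0],"twist":[0,0,0.12]},{"xyz":[-21,-280,0],"twist":[0,0,0.14]},{"xyz":[-24,-320,0],"twist":[0,0,0.16]},{"xyz":[-27,-360,0],"twist":[0,0,0.187]},{"xyz":[-30,-400,0],"twist":[0,0,0.187]},{"xyz":[-33,-440,0],"twist":[0,0,0.187]}]' 0.3
python3 D.py 440.5,361.5,101,179 477,-299.5,101,168.3 | tail -1
python3 -m inch '[{"xyz":[-10.7,-38.5,0],"twist":[0,0,0]},{"xyz":[-21,-76,0],"twist":[0,0,0]},{"xyz":[-32,-114,0],"twist":[0,0,0]},{"xyz":[-43,-152,0],"twist":[0,0,0]},{"xyz":[-51,-180,0],"twist":[0,0,0]},{"xyz":[-54.5,-202,0],"twist":[0,0,0]},{"xyz":[-55.7,-213.7,0],"twist":[0,0,0]},{"xyz":[-55.7,-213.7,0],"twist":[0,0,0]},{"xyz":[-55.7,-213.7,0],"twist":[0,0,0]},{"xyz":[-55.7,-213.7,0],"twist":[0,0,0]},{"xyz":[-55.7,-213.7,0],"twist":[0,0,0]}]' 0.3
```

```text
time: 36.25
position: [462.4, -80.6, 99.7]
eef_rot: [-0.323, -3.121, -0.0]
ft_force: [0.7, 0.3, -2.7]
finger_gap: 58.1
gripper_force: 86.4
tool xyz [ -48.  -660.3    0. ] twist z 0.187
time: 37.35
position: [475.9, -298.1, 101.2]
eef_rot: [-0.32, -3.125, -0.001]
ft_force: [0.0, -0.2, -1.6]
finger_gap: 58.3
gripper_force: 86.4
```

```bash
cat >> h.py <<'E'
def heldmount(W,ztop=-27):
    """held mount: pose in tool frame and world"""
    q=tip(W).reshape(480,640,3)
    m=(abs(q[...,2]-ztop)<4)&(abs(q[...,0])<90)&(abs(q[...,1])<29.3)
    p=q[m]; s=r.sense(); M=Rm(s["eef_rot"]); P=np.array(s["position"])
    fx=[]
    for y in np.arange(-26,27,2):
        k=p[abs(p[:,1]-y)<1,0]
        if len(k)>20: fx.append((y,np.percentile(k,99.5)))
    fx=np.array(fx); k=np.polyfit(fx[:,0],fx[:,1],1)
    end=np.median(fx[:,1]-k[0]*fx[:,0]); 
    Wd=P+M@np.array([end-50,0,0])
    print("held: far end tool x %.2f slope %.4f z %.1f -> centre tool x %.2f"%(end,k[0],np.median(p[:,2]),end-50),"world centre",Wd.round(1))
def boardfit(W):
    from scipy.spatial import cKDTree
    Z=W[...,2]; m=(Z>8)&(Z<16)&(abs(W[...,0]-514)<130)&(abs(W[...,1]+255)<130)
    xy=W[m][:,:2]; 
    a0=np.radians(-11.7)
    res=[]
    for da in np.radians(np.arange(-1,1.01,.1)):
        a=a0+da;u=np.array([np.cos(a),np.sin(a)]);v=np.array([-u[1],u[0]])
        A=xy@u;B=xy@v
        res.append((np.percentile(A,99.8)-np.percentile(A,.2)+np.percentile(B,99.8)-np.percentile(B,.2),a,np.percentile(A,[.2,99.8]),np.percentile(B,[.2,99.8])))
    b=min(res,key=lambda t:t[0]); a=b[1]; u=np.array([np.cos(a),np.sin(a)]);v=np.array([-u[1],u[0]])
    print("board yaw %.2f"%np.degrees(a),"spans",np.diff(b[2]),np.diff(b[3]),"centre",(u*b[2].mean()+v*b[3].mean()).round(1))
E
python3 -c "
from h import *
W=view('wrist','w15'); heldmount(W); boardfit(W)"
```

```text
t 37.4 [ 476.1 -298.3  101.3] [-3.200e-01 -3.125e+00 -1.000e-03]
held: far end tool x 55.19 slope 0.0038 z -24.4 -> centre tool x 5.19 world centre [ 471.  -297.2  101.3]
board yaw -11.60 spans [190.91424066] [198.23439624] centre [ 510.  -253.6]
```

View pics/w15.png

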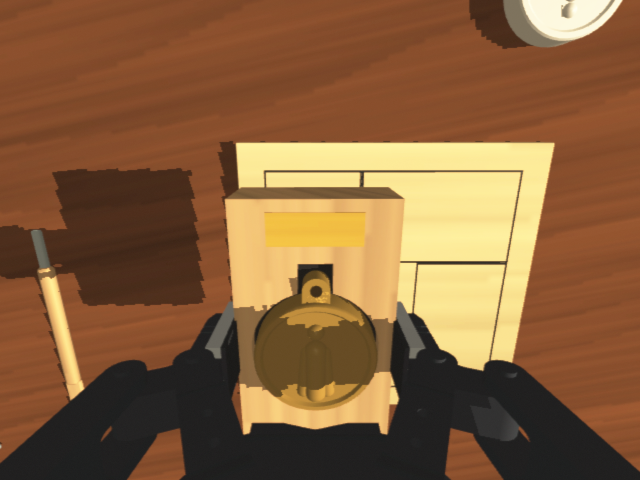

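The mount is held level with its medal, loop in the slot at (315,290). The board's outlines are visible behind it, and the board pose agrees with the first fit. Lowering partway and rechecking.

```bash
python3 -m inch '[{"xyz":[-1,-0.2,15],"twist":[0,0,0]},{"xyz":[-1,-0.2,35],"twist":[0,0,0]},{"xyz":[-1,-0.2,55],"twist":[0,0,0]},{"xyz":[-1,-0.2,66],"twist":[0,0,0]},{"xyz":[-1,-0.2,70],"twist":[0,0,0]},{"xyz":[-1,-0.2,70],"twist":[0,0,0]},{"xyz":[-1,-0.2,70],"twist":[0,0,0]},{"xyz":[-1,-0.2,70],"twist":[0,0,0]}]' 0.3
python3 -c "
from h import *
W=view('wrist','w16'); heldmount(W); boardfit(W)
W=view('wrist','w16'); heldmount(W)"
```

```text
time: 38.2
position: [477.9, -300.4, 32.4]
eef_rot: [0.322, 3.123, -0.002]
ft_force: [-0.5, -0.6, -3.2]
finger_gap: 58.7
gripper_force: 86.4
t 38.25 [ 477.8 -300.4   32.4] [ 3.220e-01  3.123e+00 -2.000e-03]
held: far end tool x 54.94 slope 0.0017 z -24.5 -> centre tool x 4.94 world centre [ 473.  -299.4   32.4]
board yaw -11.70 spans [195.26955642] [198.66668226] centre [ 512.3 -254.6]
t 38.3 [ 477.7 -300.3   32.3] [ 3.230e-01  3.123e+00 -2.000e-03]
held: far end tool x 54.95 slope 0.0013 z -24.5 -> centre tool x 4.95 world centre [ 472.8 -299.3   32.3]
```

```bash
python3 -m inch '[{"xyz":[0,0.2,6],"twist":[0,0,0]},{"xyz":[0,0.2,11],"twist":[0,0,0]},{"xyz":[0,0.2,14],"twist":[0,0,0]},{"xyz":[0,0.2,16],"twist":[0,0,0]},{"xyz":[0,0.2,17.5],"twist":[0,0,0]},{"xyz":[0,0.2,18],"twist":[0,0,0]},{"xyz":[0,0.2,18],"twist":[0,0,0]}]' 0.3
python3 -m inch '[{"xyz":[0,0,0],"twist":[0,0,0]},{"xyz":[0,0,0],"twist":[0,0,0]},{"xyz":[0,0,0],"twist":[0,0,0]},{"xyz":[0,0,-5],"twist":[0,0,0]},{"xyz":[0,0,-30],"twist":[0,0,0]},{"xyz":[0,0,-75],"twist":[0,0,0]},{"xyz":[0,0,-120],"twist":[0,0,0]},{"xyz":[0,0,-170],"twist":[0,0,0]},{"xyz":[0,0,-187],"twist":[0,0,0]},{"xyz":[0,0,-187],"twist":[0,0,0]},{"xyz":[0,0,-187],"twist":[0,0,0]},{"xyz":[0,0,-187],"twist":[0,0,0]}]' -1
python3 - <<'E'
from h import *
W=view("wrist","w17"); boardfit(W); mounts2=[(m,c) for m,c in blobs(W,36,50,(390,640,-380,-130),300)]
for m,c in mounts2:
    q=W[m]; q=q[q[:,2]<42]; print(c, cv2.minAreaRect(q[:,:2].astype(np.float32)), np.median(q[:,2]))
E
```

```text
time: 39.0
position: [476.5, -299.2, 15.5]
eef_rot: [-0.322, -3.122, -0.002]
ft_force: [-6.7, 4.6, 15.3]
finger_gap: 58.4
gripper_force: 88.6
time: 40.2
position: [475.7, -298.6, 198.1]
eef_rot: [-0.322, -3.121, -0.003]
ft_force: [-0.1, 0.8, 0.5]
finger_gap: 85.4
gripper_force: 0.0
t 40.25 [ 475.6 -298.6  197.8] [-0.322 -3.121 -0.004]
board yaw -11.70 spans [198.83053846] [198.95878071] centre [ 514.2 -255. ]
[313.52359048 218.38927586] ((471.9081115722656, -298.57275390625), (60.125492095947266, 99.98918914794922), 78.33106231689453) 39.540573739866716
```

```bash
python3 D.py 478,-299.7,200,168.3 527,32,200,174.5; python3 D.py 527,32,200,174.5 576.7,363.9,150,180.8
```

```text
tool xyz [ 19.3 334.7   0. ] twist z -0.108
tool xyz [-17.7 335.1  50. ] twist z -0.11
```

```bash
python3 -m inch '[{"xyz":[2.3,40,0],"twist":[0,0,0]},{"xyz":[5,85,0],"twist":[0,0,0]},{"xyz":[8,133,0],"twist":[0,0,-0.05]},{"xyz":[10.5,181,0],"twist":[0,0,-0.108]},{"xyz":[13,229,0],"twist":[0,0,-0.108]},{"xyz":[16,277,0],"twist":[0,0,-0.108]},{"xyz":[18.5,320,0],"twist":[0,0,-0.108]},{"xyz":[19.3,334.7,0],"twist":[0,0,-0.108]}]' -1
python3 -m inch '[{"xyz":[-2,40,0],"twist":[0,0,0]},{"xyz":[-4.5,85,0],"twist":[0,0,-0.05]},{"xyz":[-7,133,0],"twist":[0,0,-0.11]},{"xyz":[-9.5,181,10],"twist":[0,0,-0.11]},{"xyz":[-12,229,25],"twist":[0,0,-0.11]},{"xyz":[-14.5,275,40],"twist":[0,0,-0.11]},{"xyz":[-17,312,48],"twist":[0,0,-0.11]},{"xyz":[-17.7,330,50],"twist":[0,0,-0.11]},{"xyz":[-17.7,335,50],"twist":[0,0,-0.11]},{"xyz":[-17.7,335,50],"twist":[0,0,-0.11]},{"xyz":[-17.7,335,50],"twist":[0,0,-0.11]},{"xyz":[-17.7,335,50],"twist":[0,0,-0.11]}]' -1
cat >> h.py <<'E'
def under(W,lo=24.5,hi=30,rad=75):
    """mount under the tool: full top rectangle, tool frame"""
    q=tip(W).reshape(480,640,3); Wz=W[...,2]
    m=(Wz>lo)&(Wz<hi+9)&(np.hypot(q[...,0],q[...,1])<rad)
    k,l,st,c=cv2.connectedComponentsWithStats(m.astype(np.uint8)); i=1+np.argmax(st[1:,4])
    p=q[(l==i)&(Wz<hi)][:,:2].astype(np.float32)
    (x,y),(w,h),a=cv2.minAreaRect(p); a=(a+45)%90-45
    s=r.sense(); M=Rm(s["eef_rot"]); t=M@np.array([x,y,0])+np.array(s["position"])
    print("under: centre tool",np.round([x,y],1),"size",np.round([w,h],1),"twist %.3f"%np.radians(a),"world",t[:2].round(1),"medal top %.1f"%np.percentile(Wz[l==i],97))
E
python3 -c "
from h import *
under(view('wrist','w18'))"
```

```text
time: 41.05
position: [525.5, 35.6, 198.5]
eef_rot: [-0.148, -3.135, -0.002]
ft_force: [-0.1, -0.8, 0.4]
finger_gap: 85.5
gripper_force: 0.0
time: 42.25
position: [577.3, 361.9, 151.0]
eef_rot: [-0.016, 3.141, -0.0]
ft_force: [-0.8, 0.2, -0.3]
finger_gap: 85.5
gripper_force: 0.0
t 42.3 [577.3 362.1 151.1] [-0.016  3.141 -0.   ]
under: centre tool [-3.   1.7] size [ 60.1 100.2] twist -0.003 world [580.3 363.8] medal top 34.6
```

```bash
python3 -m inch '[{"xyz":[0,0,40],"twist":[0,0,-0.003]},{"xyz":[0,0,80],"twist":[0,0,-0.003]},{"xyz":[0,0,115],"twist":[0,0,-0.003]},{"xyz":[0,0,135],"twist":[0,0,-0.003]},{"xyz":[0,0,145],"twist":[0,0,-0.003]},{"xyz":[0,0,149],"twist":[0,0,-0.003]},{"xyz":[0,0,149],"twist":[0,0,-0.003]}]' -1
python3 -m inch '[{"xyz":[0,0,0],"twist":[0,0,0]},{"xyz":[0,0,0],"twist":[0,0,0]},{"xyz":[0,0,0],"twist":[0,0,0]},{"xyz":[0,0,0],"twist":[0,0,0]},{"xyz":[0,0,0],"twist":[0,0,0]},{"xyz":[0,0,-8],"twist":[0,0,0]},{"xyz":[0,0,-25],"twist":[0,0,0]},{"xyz":[0,0,-50],"twist":[0,0,0]},{"xyz":[0,0,-80],"twist":[0,0,0]},{"xyz":[0,0,-100],"twist":[0,0,0]}]' 0.3 80
python3 D.py 576.7,363.9,101,181 530,75,101,140; python3 D.py 530,75,101,140 469.4,-217.6,101,78.3
```

```text
time: 43.0
position: [577.6, 363.6, 2.1]
eef_rot: [-0.023, 3.14, 0.001]
ft_force: [-0.1, -0.3, 0.4]
finger_gap: 85.6
gripper_force: 0.0
time: 44.0
position: [577.4, 364.1, 104.2]
eef_rot: [-0.024, 3.14, 0.002]
ft_force: [-0.1, 0.5, -1.2]
finger_gap: 58.6
gripper_force: 86.7
tool xyz [  51.7 -288.     0. ] twist z 0.716
tool xyz [-141.7 -263.1    0. ] twist z 1.077
```

```bash
python3 D.py 530,75,101,140 470.9,-210.5,101,78.3
python3 -m inch '[{"xyz":[3,-17,0],"twist":[0,0,0.05]},{"xyz":[8,-45,0],"twist":[0,0,0.12]},{"xyz":[15,-83,0],"twist":[0,0,0.2]},{"xyz":[22,-121,0],"twist":[0,0,0.29]},{"xyz":[29,-160,0],"twist":[0,0,0.38]},{"xyz":[36,-200,0],"twist":[0,0,0.47]},{"xyz":[43,-240,0],"twist":[0,0,0.56]},{"xyz":[49,-274,0],"twist":[0,0,0.65]},{"xyz":[51.7,-288,0],"twist":[0,0,0.716]}]' 0.3
```

```text
tool xyz [-138.2 -256.7    0. ] twist z 1.077
time: 44.9
position: [528.2, 72.1, 101.9]
eef_rot: [-1.086, -2.947, 0.002]
ft_force: [-0.2, 0.3, -2.2]
finger_gap: 58.5
gripper_force: 86.8
```

```bash
python3 -m inch '[{"xyz":[-12,-22,0],"twist":[0,0,0.1]},{"xyz":[-29,-55,0],"twist":[0,0,0.22]},{"xyz":[-47,-88,0],"twist":[0,0,0.34]},{"xyz":[-65,-121,0],"twist":[0,0,0.46]},{"xyz":[-83,-154,0],"twist":[0,0,0.58]},{"xyz":[-101,-187,0],"twist":[0,0,0.7]},{"xyz":[-118,-219,0],"twist":[0,0,0.82]},{"xyz":[-130,-242,0],"twist":[0,0,0.94]},{"xyz":[-136,-253,0],"twist":[0,0,1.04]},{"xyz":[-138.2,-256.7,0],"twist":[0,0,1.077]},{"xyz":[-138.2,-256.7,0],"twist":[0,0,1.077]},{"xyz":[-138.2,-256.7,0],"twist":[0,0,1.077]}]' 0.3
python3 -m inch '[{"xyz":[0,0,20],"twist":[0,0,0]},{"xyz":[0,0,40],"twist":[0,0,0]},{"xyz":[0,0,60],"twist":[0,0,0]},{"xyz":[0,0,68],"twist":[0,0,0]},{"xyz":[0,0,70],"twist":[0,0,0]},{"xyz":[0,0,70],"twist":[0,0,0]},{"xyz":[0,0,70],"twist":[0,0,0]},{"xyz":[0,0,70],"twist":[0,0,0]}]' 0.3
python3 -c "
from h import *
W=view('wrist','w19'); heldmount(W); boardfit(W)
s=r.sense();p=R.from_rotvec(s['eef_rot']).as_matrix();print('yaw',np.degrees(np.arctan2(p[1,0],p[0,0])))"
```

```text
time: 46.1
position: [469.6, -209.6, 101.5]
eef_rot: [-2.437, -1.982, -0.0]
ft_force: [-0.3, -0.0, -2.8]
finger_gap: 58.1
gripper_force: 86.9
time: 46.9
position: [470.6, -210.8, 32.4]
eef_rot: [2.437, 1.979, 0.001]
ft_force: [-0.2, -0.3, -2.2]
finger_gap: 58.7
gripper_force: 86.9
t 46.95 [ 470.4 -210.8   32.3] [2.438e+00 1.979e+00 1.000e-03]
held: far end tool x 48.84 slope -0.0010 z -24.4 -> centre tool x -1.16 world centre [ 470.2 -212.    32.3]
board yaw -11.70 spans [198.81246119] [186.81133767] centre [ 515.8 -248.4]
yaw 78.14521977106016
```

```bash
python3 -m inch '[{"xyz":[-0.9,0,5],"twist":[0,0,0]},{"xyz":[-0.9,0,10],"twist":[0,0,0]},{"xyz":[-0.9,0,13],"twist":[0,0,0]},{"xyz":[-0.9,0,15],"twist":[0,0,0]},{"xyz":[-0.9,0,16],"twist":[0,0,0]},{"xyz":[-0.9,0,16.5],"twist":[0,0,0]},{"xyz":[-0.9,0,16.5],"twist":[0,0,0]}]' 0.3
```

```text
time: 47.65
position: [468.9, -211.1, 15.8]
eef_rot: [-2.438, -1.979, 0.001]
ft_force: [-4.5, 3.3, 7.9]
finger_gap: 58.2
gripper_force: 88.2
```

```bash
python3 -m inch '[{"xyz":[0,0,-1],"twist":[0,0,0]},{"xyz":[0,0,-2],"twist":[0,0,0]},{"xyz":[0,0,-2],"twist":[0,0,0]},{"xyz":[0,0,-2],"twist":[0,0,0]},{"xyz":[0,0,-2],"twist":[0,0,0]}]' 0.3
```

```text
time: 48.15
position: [469.4, -211.3, 16.6]
eef_rot: [-2.439, -1.98, 0.0]
ft_force: [0.3, 0.2, -2.8]
finger_gap: 58.8
gripper_force: 86.9
```

```bash
python3 -m inch '[{"xyz":[-0.2,0.7,0],"twist":[0,0,0]},{"xyz":[-0.2,0.7,0],"twist":[0,0,0]},{"xyz":[-0.2,0.7,0],"twist":[0,0,0]},{"xyz":[-0.2,0.7,0],"twist":[0,0,0]},{"xyz":[-0.2,0.7,0],"twist":[0,0,0]}]' 0.3
python3 -c "
from h import *
W=view('wrist','w20'); heldmount(W); boardfit(W)"
```

```text
time: 48.65
position: [470.1, -211.6, 16.9]
eef_rot: [-2.439, -1.98, 0.0]
ft_force: [0.4, -0.2, -1.4]
finger_gap: 58.5
gripper_force: 86.9
t 48.7 [ 470.1 -211.6   16.9] [2.439 1.98  0.   ]
held: far end tool x 48.86 slope 0.0000 z -24.3 -> centre tool x -1.14 world centre [ 469.9 -212.8   16.9]
board yaw -11.60 spans [198.25062172] [167.54062683] centre [ 517.6 -238.9]
```

```bash
python3 -m inch '[{"xyz":[0,0.6,0.7],"twist":[0,0,0]},{"xyz":[0,0.6,1.2],"twist":[0,0,0]},{"xyz":[0,0.6,1.2],"twist":[0,0,0]}]' 0.3
python3 -m inch '[{"xyz":[0,0,0],"twist":[0,0,0]},{"xyz":[0,0,0],"twist":[0,0,0]},{"xyz":[0,0,0],"twist":[0,0,0]},{"xyz":[0,0,-5],"twist":[0,0,0]},{"xyz":[0,0,-30],"twist":[0,0,0]},{"xyz":[0,0,-75],"twist":[0,0,0]},{"xyz":[0,0,-120],"twist":[0,0,0]},{"xyz":[0,0,-170],"twist":[0,0,0]},{"xyz":[0,0,-185],"twist":[0,0,0]},{"xyz":[0,0,-185],"twist":[0,0,0]},{"xyz":[0,0,-185],"twist":[0,0,0]},{"xyz":[0,0,-185],"twist":[0,0,0]}]' -1
cat >> h.py <<'E'
def placed(W,C=(514.2,-255.0),yaw=-11.7):
    boardfit(W); a=np.radians(yaw); Q=np.array([[np.cos(a),-np.sin(a)],[np.sin(a),np.cos(a)]])
    for m,c in blobs(W,36,50,(390,640,-390,-120),200):
        q=W[m]; top=np.percentile(q[:,2],95); q=q[q[:,2]<42.5]; (x,y),s,an=cv2.minAreaRect(q[:,:2].astype(np.float32))
        print("placed px",c.round(),"world",np.round([x,y],1),"board frame",(Q.T@(np.array([x,y])-C)).round(1),"size",np.round(s,1),"ang rel %.1f"%(((an-yaw)+45)%90-45),"top %.1f"%top)
E
python3 -c "
from h import *
placed(view('wrist','w21'))"
```

```text
time: 49.0
position: [470.9, -211.8, 15.8]
eef_rot: [2.439, 1.98, 0.0]
ft_force: [-0.4, -0.1, 0.1]
finger_gap: 58.2
gripper_force: 87.1
time: 50.2
position: [469.1, -210.9, 198.5]
eef_rot: [-2.436, -1.978, 0.002]
ft_force: [0.1, -0.4, -0.8]
finger_gap: 85.4
gripper_force: 0.0
t 50.25 [ 469.1 -210.9  198.3] [-2.436 -1.977  0.003]
board yaw -11.70 spans [199.02290105] [197.88082657] centre [ 514.4 -253.8]
placed px [317. 225.] world [ 471.7 -212.9] board frame [-50.1  32.7] size [100.2  60.1] ang rel -0.2 top 46.0
placed px [336. 313.] world [ 471.7 -298.1] board frame [-32.8 -50.9] size [ 61.7 100.2] ang rel 0.1 top 45.8
```

```bash
python3 -c "
import cv2
i=cv2.imread('pics/w21.png')[130:400,190:500]; cv2.imwrite('pics/w21c.png',cv2.resize(i,None,fx=2.2,fy=2.2,interpolation=cv2.INTER_CUBIC))"
```

```text
(no output)
```

View pics/w21c.png

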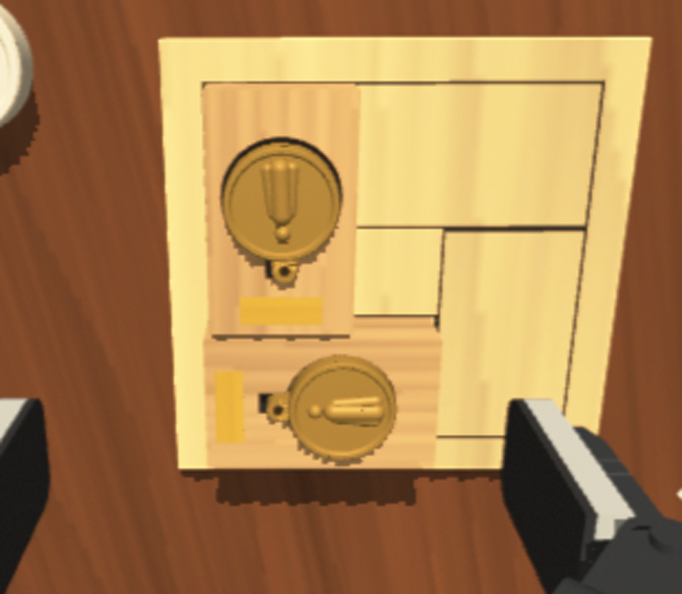

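Both placed mounts lie within their outlines: spot_d's at (283,210) and spot_a's at (320,405) in the crop, each loop in its slot. Next is the mount at (429,246), bound for spot_c.

```bash
python3 D.py 472,-211.8,200,78.3 433.2,246.4,150,178.1
python3 -m inch '[{"xyz":[35,-12,0],"twist":[0,0,-0.12]},{"xyz":[78,-24,0],"twist":[0,0,-0.25]},{"xyz":[120,-37,0],"twist":[0,0,-0.38]},{"xyz":[162,-50,0],"twist":[0,0,-0.52]},{"xyz":[205,-62,0],"twist":[0,0,-0.66]},{"xyz":[248,-74,0],"twist":[0,0,-0.8]},{"xyz":[290,-87,0],"twist":[0,0,-0.94]},{"xyz":[332,-100,10],"twist":[0,0,-1.08]},{"xyz":[375,-112,25],"twist":[0,0,-1.22]},{"xyz":[412,-123,40],"twist":[0,0,-1.36]},{"xyz":[434,-129,48],"twist":[0,0,-1.5]},{"xyz":[440.8,-131,50],"twist":[0,0,-1.64]}]' -1
python3 -m inch '[{"xyz":[0,0,0],"twist":[0,0,-0.102]},{"xyz":[0,0,0],"twist":[0,0,-0.102]},{"xyz":[0,0,0],"twist":[0,0,-0.102]},{"xyz":[0,0,0],"twist":[0,0,-0.102]}]' -1
python3 -c "
from h import *
under(view('wrist','w22'))"
```

```text
tool xyz [ 440.8 -130.9   50. ] twist z -1.742
time: 51.45
position: [430.5, 248.1, 147.4]
eef_rot: [-0.202, -3.13, 0.003]
ft_force: [0.0, -0.6, -0.6]
finger_gap: 85.6
gripper_force: 0.0
time: 51.85
position: [432.8, 246.1, 150.0]
eef_rot: [-0.059, -3.14, 0.001]
ft_force: [-0.5, 0.3, -0.1]
finger_gap: 85.9
gripper_force: 0.0
t 51.9 [433.  246.1 150.3] [-5.90e-02 -3.14e+00  1.00e-03]
under: centre tool [3.5 0.4] size [ 60.2 100.5] twist -0.005 world [429.4 246.7] medal top 34.6
```

```bash
python3 -m inch '[{"xyz":[0,0,40],"twist":[0,0,-0.005]},{"xyz":[0,0,80],"twist":[0,0,-0.005]},{"xyz":[0,0,115],"twist":[0,0,-0.005]},{"xyz":[0,0,135],"twist":[0,0,-0.005]},{"xyz":[0,0,145],"twist":[0,0,-0.005]},{"xyz":[0,0,149],"twist":[0,0,-0.005]},{"xyz":[0,0,149],"twist":[0,0,-0.005]}]' -1
python3 -m inch '[{"xyz":[0,0,0],"twist":[0,0,0]},{"xyz":[0,0,0],"twist":[0,0,0]},{"xyz":[0,0,0],"twist":[0,0,0]},{"xyz":[0,0,0],"twist":[0,0,0]},{"xyz":[0,0,0],"twist":[0,0,0]},{"xyz":[0,0,-8],"twist":[0,0,0]},{"xyz":[0,0,-25],"twist":[0,0,0]},{"xyz":[0,0,-50],"twist":[0,0,0]},{"xyz":[0,0,-80],"twist":[0,0,0]},{"xyz":[0,0,-100],"twist":[0,0,0]}]' 0.3 80
python3 D.py 433.2,246.4,101,178.4 559.8,-211.8,101,168.3
```

```text
time: 52.6
position: [433.6, 246.7, 2.0]
eef_rot: [0.049, 3.141, 0.001]
ft_force: [0.6, 0.8, -0.2]
finger_gap: 85.3
gripper_force: 0.0
time: 53.6
position: [433.3, 246.7, 103.5]
eef_rot: [0.048, 3.14, 0.001]
ft_force: [0.6, 0.0, -2.3]
finger_gap: 58.4
gripper_force: 86.4
tool xyz [-139.3 -454.5    0. ] twist z 0.176
```

```bash
python3 -m inch '[{"xyz":[-5,-15,0],"twist":[0,0,0.02]},{"xyz":[-14,-45,0],"twist":[0,0,0.04]},{"xyz":[-27,-87,0],"twist":[0,0,0.06]},{"xyz":[-40,-131,0],"twist":[0,0,0.08]},{"xyz":[-54,-175,0],"twist":[0,0,0.1]},{"xyz":[-67,-219,0],"twist":[0,0,0.12]},{"xyz":[-81,-263,0],"twist":[0,0,0.14]},{"xyz":[-94,-307,0],"twist":[0,0,0.16]},{"xyz":[-107,-350,0],"twist":[0,0,0.176]},{"xyz":[-120,-392,0],"twist":[0,0,0.176]},{"xyz":[-131,-427,0],"twist":[0,0,0.176]},{"xyz":[-137,-447,0],"twist":[0,0,0.176]}]' 0.3
python3 -m inch '[{"xyz":[-4.6,-6.9,0],"twist":[0,0,0]},{"xyz":[-3.6,-7,20],"twist":[0,0,0]},{"xyz":[-3.6,-7,40],"twist":[0,0,0]},{"xyz":[-3.6,-7,60],"twist":[0,0,0]},{"xyz":[-3.6,-7,68],"twist":[0,0,0]},{"xyz":[-3.6,-7,72],"twist":[0,0,0]},{"xyz":[-3.6,-7,72],"twist":[0,0,0]},{"xyz":[-3.6,-7,72],"twist":[0,0,0]},{"xyz":[-3.6,-7,72],"twist":[0,0,0]}]' 0.3
python3 -c "
from h import *
W=view('wrist','w23'); heldmount(W); placed(W)
s=r.sense();p=R.from_rotvec(s['eef_rot']).as_matrix();print('yaw',np.degrees(np.arctan2(p[1,0],p[0,0])))"
```

```text
time: 54.8
position: [556.5, -207.3, 101.9]
eef_rot: [0.328, 3.124, -0.001]
ft_force: [-0.0, 0.4, -1.8]
finger_gap: 58.7
gripper_force: 86.7
time: 55.7
position: [560.5, -210.8, 32.0]
eef_rot: [0.323, 3.121, 0.0]
ft_force: [1.7, 1.7, 5.3]
finger_gap: 58.1
gripper_force: 89.3
t 55.75 [ 560.5 -210.8   31.9] [0.323 3.121 0.   ]
held: far end tool x 56.38 slope -0.0025 z -28.6 -> centre tool x 6.38 world centre [ 554.3 -209.5   31.9]
board yaw -11.80 spans [188.59736789] [199.04555155] centre [ 518.9 -255.6]
placed px [ 58. 150.] world [ 473.1 -295.5] board frame [-32.1 -48. ] size [55.9 99.9] ang rel -0.3 top 46.2
placed px [255.  94.] world [ 471.7 -213.4] board frame [-50.1  32.1] size [101.6  60.8] ang rel -0.1 top 46.4
placed px [315. 412.] world [0. 0.] board frame [-555.2  145.4] size [0. 0.] ang rel 11.7 top 49.9
yaw 168.19025035545943
```

It touched the neighbouring mount. I'll lift off and check the hold.

```bash
python3 -m inch '[{"xyz":[-2,0,-5],"twist":[0,0,0]},{"xyz":[-3,0,-15],"twist":[0,0,0]},{"xyz":[-3,0,-35],"twist":[0,0,0]},{"xyz":[-3,0,-55],"twist":[0,0,0]},{"xyz":[-3,0,-60],"twist":[0,0,0]},{"xyz":[-3,0,-60],"twist":[0,0,0]},{"xyz":[-3,0,-60],"twist":[0,0,0]},{"xyz":[-3,0,-60],"twist":[0,0,0]}]' 0.3
python3 -c "
from h import *
W=view('wrist','w24'); heldmount(W,-28); placed(W)
q=tip(W).reshape(480,640,3)
m=(abs(q[...,2]+27)<6)&(abs(q[...,0])<60)&(abs(q[...,1])<29)
p=q[m]; 
for x in (-15,0,10,20,30,40,50): 
    for sgn in (-1,1):
        k=p[(abs(p[:,0]-x)<3)&(abs(p[:,1]-sgn*26)<3),2]; print(x,sgn,len(k),np.median(k).round(1) if len(k) else None,end='; ')
"
```

```text
time: 56.55
position: [560.0, -212.1, 88.2]
eef_rot: [-0.324, -3.122, -0.001]
ft_force: [-1.3, -0.0, -2.5]
finger_gap: 58.5
gripper_force: 88.3
t 56.6 [ 560.2 -212.2   88.3] [-3.240e-01 -3.122e+00 -1.000e-03]
held: far end tool x 56.24 slope 0.0000 z -29.3 -> centre tool x 6.24 world centre [ 554.  -210.9   88.3]
board yaw -11.80 spans [199.08723967] [198.84960401] centre [ 514.2 -254.8]
placed px [115. 138.] world [ 471.9 -298.6] board frame [-32.6 -51.3] size [ 62.  100.6] ang rel 0.1 top 45.8
placed px [276. 108.] world [ 471.7 -213.4] board frame [-50.   32.2] size [100.8  60.2] ang rel -0.1 top 46.0
-15 -1 126 -21.9; -15 1 144 -21.9; 0 -1 175 -24.5; 0 1 193 -24.7; 10 -1 214 -26.6; 10 1 217 -26.7; 20 -1 244 -28.5; 20 1 238 -28.5; 30 -1 271 -30.4; 30 1 265 -30.5; 40 -1 245 -32.2; 40 1 248 -32.3; 50 -1 3 -32.9; 50 1 11 -32.9;
```

View pics/w24.png

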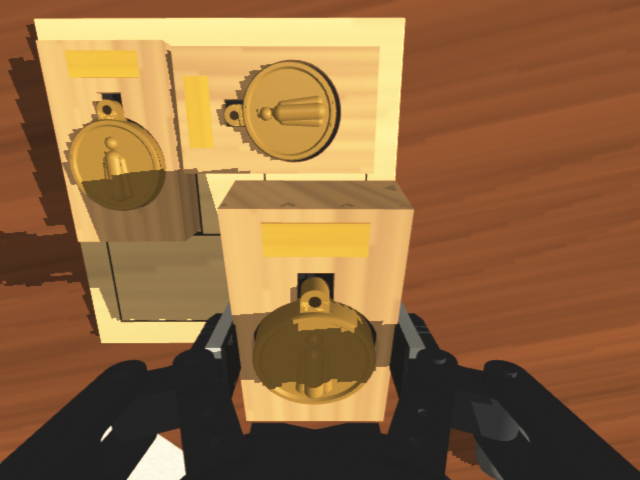

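The grip held, but the mount has pitched about 10.6° with its far end up; the placed mounts at (105,140) and (290,110) are undisturbed. I'll pitch the tool to level it, then recheck.

```bash
python3 -m inch '[{"xyz":[-3,0.2,0],"twist":[0,-0.06,0]},{"xyz":[-6,0.2,0],"twist":[0,-0.12,0]},{"xyz":[-8,0.2,0],"twist":[0,-0.185,0]},{"xyz":[-8,0.2,0],"twist":[0,-0.185,0]},{"xyz":[-8,0.2,0],"twist":[0,-0.185,0]},{"xyz":[-8,0.2,0],"twist":[0,-0.185,0]},{"xyz":[-8,0.2,0],"twist":[0,-0.185,0]}]' 0.3
cat >> h.py <<'E'
def level(W,zw,yaw):
    """held mount top in a levelled tool frame: slope & far edge. zw: expected world z of top"""
    s=r.sense(); P=np.array(s["position"]); a=np.radians(yaw); u=np.array([np.cos(a),np.sin(a),0]); v=np.array([np.sin(a),-np.cos(a),0])
    q=W-P; X=q@u; Y=q@v; Z=W[...,2]
    m=(abs(Z-zw)<7)&(abs(X)<75)&(abs(Y)<28.5)
    e=m&(abs(Y)>24.5); k=np.polyfit(X[e],Z[e],1); kr=np.polyfit(Y[m&(X>28)],Z[m&(X>28)],1)
    f=np.median([np.percentile(X[m&(abs(Y-y)<1)],99.5) for y in range(-26,27,2)])
    c=P+u*(f-50); print("level: pitch slope %.4f roll %.4f z0 %.1f far %.2f centre world"%(k[0],kr[0],k[1],f),c[:2].round(1),"TCP",P.round(1))
E
python3 -c "
from h import *
W=view('wrist','w25'); level(W,115,168.2); boardfit(W)"
```

```text
time: 57.3
position: [569.8, -214.4, 89.9]
eef_rot: [0.305, 2.942, -0.029]
ft_force: [-0.0, -0.4, -2.9]
finger_gap: 58.6
gripper_force: 88.3
t 57.35 [ 569.8 -214.3   89.8] [ 0.305  2.942 -0.029]
level: pitch slope 0.0010 roll 0.0003 z0 113.8 far 59.86 centre world [ 560.1 -212.3] TCP [ 569.8 -214.3   89.8]
board yaw -10.70 spans [173.80776717] [200.86955224] centre [ 525.5 -256.9]
```

```bash
python3 -m inch '[{"xyz":[4.2,0.3,-0.8],"twist":[0,0,0]},{"xyz":[8.8,0.3,23.8],"twist":[0,0,0]},{"xyz":[11.6,0.3,38.5],"twist":[0,0,0]},{"xyz":[13.1,0.3,46.4],"twist":[0,0,0]},{"xyz":[13.1,0.3,46.4],"twist":[0,0,0]},{"xyz":[13.1,0.3,46.4],"twist":[0,0,0]},{"xyz":[13.1,0.3,46.4],"twist":[0,0,0]},{"xyz":[13.1,0.3,46.4],"twist":[0,0,0]}]' 0.3
python3 -c "
from h import *
W=view('wrist','w26'); level(W,67,168.2); placed(W)"
```

```text
time: 58.15
position: [565.1, -213.1, 42.0]
eef_rot: [0.305, 2.941, -0.029]
ft_force: [-0.1, 0.8, -1.2]
finger_gap: 58.2
gripper_force: 88.8
t 58.2 [ 565.1 -213.    41.9] [ 0.305  2.941 -0.029]
level: pitch slope 0.0344 roll 0.0012 z0 65.9 far 60.18 centre world [ 555.1 -211. ] TCP [ 565.1 -213.    41.9]
board yaw -10.70 spans [173.38493311] [200.9759223] centre [ 525.7 -256.9]
placed px [ 57. 146.] world [ 476.4 -298.3] board frame [-28.2 -50.1] size [60.1 92.3] ang rel 0.1 top 46.3
placed px [255.  86.] world [ 474.9 -214.1] board frame [-46.8  32.1] size [101.4  54.8] ang rel -0.3 top 46.2
placed px [314. 184.] world [ 505.7 -200.5] board frame [-19.4  51.7] size [59.8  1.2] ang rel -0.2 top 49.6
```

```bash
python3 -m inch '[{"xyz":[-1,0,0.2],"twist":[0,0,0]},{"xyz":[-1,0,0.2],"twist":[0,0,0]},{"xyz":[0,0,5.5],"twist":[0,0,0]},{"xyz":[0.8,0,9.9],"twist":[0,0,0]},{"xyz":[1.8,0,14.9],"twist":[0,0,0]},{"xyz":[1.8,0,14.9],"twist":[0,0,0]}]' 0.3
```

```text
time: 58.8
position: [565.0, -212.7, 25.3]
eef_rot: [0.306, 2.944, -0.027]
ft_force: [-0.5, 0.3, -2.4]
finger_gap: 58.4
gripper_force: 88.7
```

```bash
python3 -m inch '[{"xyz":[-0.5,0,0],"twist":[0,0,0]},{"xyz":[-0.5,0,0],"twist":[0,0,0]},{"xyz":[0.2,0,4],"twist":[0,0,0]},{"xyz":[0.8,0,7.5],"twist":[0,0,0]},{"xyz":[1.2,0,9.5],"twist":[0,0,0]},{"xyz":[1.2,0,9.5],"twist":[0,0,0]},{"xyz":[1.2,0,9.5],"twist":[0,0,0]},{"xyz":[1.2,0,9.5],"twist":[0,0,0]}]' 0.3
python3 -c "
from h import *
W=view('wrist','w27'); level(W,39,168.2)"
```

```text
time: 59.6
position: [566.5, -213.2, 17.2]
eef_rot: [0.305, 2.942, -0.028]
ft_force: [-1.5, 1.0, 0.6]
finger_gap: 58.4
gripper_force: 89.0
t 59.65 [ 566.5 -213.3   17.3] [ 0.305  2.942 -0.028]
level: pitch slope 0.0066 roll -0.0147 z0 41.2 far 74.72 centre world [ 542.3 -208.2] TCP [ 566.5 -213.3   17.3]
```

```bash
python3 -m inch '[{"xyz":[0.2,0,1],"twist":[0,0,0]},{"xyz":[0.3,0,1.8],"twist":[0,0,0]},{"xyz":[0.3,0,1.8],"twist":[0,0,0]}]' 0.3
```

```text
time: 59.95
position: [566.4, -213.2, 16.9]
eef_rot: [0.305, 2.942, -0.028]
ft_force: [-6.8, 3.0, 12.4]
finger_gap: 58.6
gripper_force: 90.8
```

```bash
python3 -m inch '[{"xyz":[-0.3,0,-1],"twist":[0,0,0]},{"xyz":[-0.3,0,-1],"twist":[0,0,0]}]' 0.3
python3 -m inch '[{"xyz":[0,0,0],"twist":[0,0,0]},{"xyz":[0,0,0],"twist":[0,0,0]},{"xyz":[0,0,0],"twist":[0,0,0]},{"xyz":[-1,0,-5],"twist":[0,0,0]},{"xyz":[-5.5,0,-30],"twist":[0,0,0]},{"xyz":[-13.8,0,-73.7],"twist":[0,0.06,0]},{"xyz":[-22,0,-118],"twist":[0,0.12,0]},{"xyz":[-31,0,-167],"twist":[0,0.185,0]},{"xyz":[-34,0,-182],"twist":[0,0.185,0]},{"xyz":[-34,0,-182],"twist":[0,0.185,0]},{"xyz":[-34,0,-182],"twist":[0,0.185,0]},{"xyz":[-34,0,-182],"twist":[0,0.185,0]}]' -1
python3 -c "
from h import *
placed(view('wrist','w28'))"
```

```text
time: 60.15
position: [566.9, -213.4, 17.0]
eef_rot: [0.305, 2.941, -0.029]
ft_force: [-4.0, 0.1, 7.3]
finger_gap: 58.3
gripper_force: 89.7
time: 61.35
position: [564.2, -212.3, 198.3]
eef_rot: [-0.324, -3.119, -0.003]
ft_force: [-0.1, -1.3, -0.5]
finger_gap: 85.3
gripper_force: 0.0
t 61.4 [ 564.3 -212.3  198.2] [-3.240e-01 -3.119e+00 -3.000e-03]
board yaw -11.80 spans [198.69500514] [199.33946967] centre [ 514.3 -254.9]
placed px [187. 135.] world [ 471.7 -298.7] board frame [-32.8 -51.4] size [ 61.2 100.4] ang rel 0.0 top 45.9
placed px [306. 160.] world [ 524.6 -216.1] board frame [ 2.3 40.2] size [100.2 160.6] ang rel -0.7 top 46.0
```

View pics/w28.png

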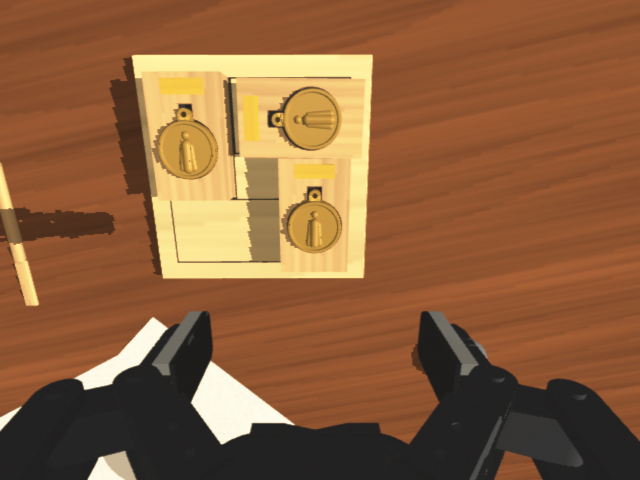

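```bash
cat >> h.py <<'E'
def spots(W,C=(514.3,-254.9),yaw=-11.7):
    a=np.radians(yaw); Q=np.array([[np.cos(a),-np.sin(a)],[np.sin(a),np.cos(a)]])
    q=W.reshape(-1,3); q=q[(abs(q[:,2]-40)<2.0)]; b=(q[:,:2]-C)@Q; 
    for n,(x,y,w,h) in dict(a=(-31.5,-51.5,103,63),b=(51.5,-31.5,63,103),c=(31.5,51.5,103,63),d=(-51.5,31.5,63,103)).items():
        # use the mount's visible rows: edges by percentiles inside a window that excludes the neighbour
        k=b[(abs(b[:,0]-x)<w/2+12)&(abs(b[:,1]-y)<h/2+12)]
        if len(k)<300: print(n,"none"); continue
        cx=k[abs(k[:,1]-y)<h/2-12]; cy=k[abs(k[:,0]-x)<w/2-12]
        g=lambda t,c,s:(np.round(t[(t<c)&(t>c-s/2-12)].min() if 0 else np.percentile(t[t<c],.3),1),np.round(np.percentile(t[t>c],99.7),1))
        print(n,"x edges",g(cx[:,0],x,w),"ideal",(x-w/2+1.5,x+w/2-1.5)," y edges",g(cy[:,1],y,h),"ideal",(y-h/2+1.5,y+h/2-1.5))
E
python3 -c "
from h import *
W=cloud(dict(np.load('w28.npz'))); spots(W); 
a=np.radians(-11.7); Q=np.array([[np.cos(a),-np.sin(a)],[np.sin(a),np.cos(a)]])
q=W.reshape(-1,3); q=q[abs(q[:,2]-40)<2]; b=(q[:,:2]-[514.3,-254.9])@Q
for n,m in dict(d=(b[:,0]<-24)&(b[:,1]>-16),c=(b[:,0]>-10)&(b[:,1]>10),a=(b[:,1]<-22)&(b[:,0]<25)).items():
    r_=cv2.minAreaRect(b[m&(abs(b).max(1)<100)].astype(np.float32)); print(n,np.round(r_[0],1),np.round(r_[1],1),round(r_[2],2))
h,_=np.histogram(b[(b[:,1]>30)&(b[:,1]<70)][:,0],np.arange(-90,90,2)); print(h)"
```

```text
a x edges (np.float64(-82.8), np.float64(17.1)) ideal (-81.5, 18.5)  y edges (np.float64(-81.5), np.float64(-8.2)) ideal (-81.5, -21.5)Traceback (most recent call last):
  File "<string>", line 3, in <module>
    W=cloud(dict(np.load('w28.npz'))); spots(W);
                                       ~~~~~^^^
  File "h.py", line 148, in spots
    print(n,"x edges",g(cx[:,0],x,w),"ideal",(x-w/2+1.5,x+w/2-1.5)," y edges",g(cy[:,1],y,h),"ideal",(y-h/2+1.5,y+h/2-1.5))
                      ~^^^^^^^^^^^^^
  File "h.py", line 147, in <lambda>
    g=lambda t,c,s:(np.round(t[(t<c)&(t>c-s/2-12)].min() if 0 else np.percentile(t[t<c],.3),1),np.round(np.percentile(t[t>c],99.7),1))
                                                                                                        ~~~~~~~~~~~~~^^^^^^^^^^^^^
    return _quantile_unchecked(
        a, q, axis, out, overwrite_input, method, keepdims, weights)
    return _ureduce(a,
                    func=_quantile_ureduce_func,
    ...<5 lines>...
                    overwrite_input=overwrite_input,
                    method=method)
    r = func(a, **kwargs)
    result = _quantile(arr,
                       quantiles=q,
    ...<2 lines>...
                       out=out,
                       weights=wgt)
    slices_having_nans = np.isnan(arr[-1, ...])
                                  ~~~^^^^^^^^^
IndexError: index -1 is out of bounds for axis 0 with size 0
```

```bash
python3 - <<'E'
s=open('h.py').read(); i=s.index("def spots"); s=s[:i]+'''def spots(W,C=(514.3,-254.9),yaw=-11.7):
    a=np.radians(yaw); Q=np.array([[np.cos(a),-np.sin(a)],[np.sin(a),np.cos(a)]])
    q=W.reshape(-1,3); q=q[abs(q[:,2]-40)<2]; b=(q[:,:2]-np.array(C))@Q; b=b[abs(b).max(1)<105]
    ok=dict(a=(b[:,1]<-22)&(b[:,0]<24),b=(b[:,0]>22)&(b[:,1]<14),c=(b[:,0]>-12)&(b[:,1]>12),d=(b[:,0]<-24)&(b[:,1]>-14))
    for n,m in ok.items():
        if m.sum()>300:
            k=b[m]; t=cv2.minAreaRect(k.astype(np.float32)); print(n,"x",np.percentile(k[:,0],[.3,99.7]).round(1),"y",np.percentile(k[:,1],[.3,99.7]).round(1),"rect",np.round(t[0],1),np.round(t[1],1),round(t[2],1))
'''
open('h.py','w').write(s)
E
python3 -c "
from h import *
spots(cloud(dict(np.load('w28.npz')))); print(); spots(cloud(dict(np.load('w24.npz'))))"
```

```text
a x [-82.8  17.1] y [-81.4 -22.1] rect [-32.9 -51.9] [100.2  59.7] 0.0
c x [-12.   82.1] y [21.3 81.2] rect [35.2 51.2] [60.1 94.6] 89.6
d x [-78.2 -24.6] y [-9.1 90.6] rect [-50.7  40.7] [100.1  54.6] 89.3

a x [-82.6  17.1] y [-81.5 -22.1] rect [-32.7 -52. ] [ 60.2 100.4] 89.9
d x [-80.  -24.2] y [-13.8  82.1] rect [-52.2  34.2] [96.5 56. ] 89.9
```

spot_c's mount is well placed, but spot_d's mount has shifted about 9 mm along the board's +y. I'll grip it at its inner end and slide it back.

```bash
python3 D.py 564.3,-212.3,198.2,168.2 467.8,-241.2,100,78.3
python3 -m inch '[{"xyz":[22,-12,0],"twist":[0,0,0.14]},{"xyz":[44,-24,0],"twist":[0,0,0.28]},{"xyz":[66,-36,10],"twist":[0,0,0.42]},{"xyz":[82,-44,25],"twist":[0,0,0.56]},{"xyz":[88.5,-48,45],"twist":[0,0,0.7]},{"xyz":[88.5,-48,65],"twist":[0,0,0.84]},{"xyz":[88.5,-48,80],"twist":[0,0,0.98]},{"xyz":[88.5,-48,92],"twist":[0,0,1.12]},{"xyz":[88.5,-48,98],"twist":[0,0,1.26]},{"xyz":[88.5,-48,98],"twist":[0,0,1.4]},{"xyz":[88.5,-48,98],"twist":[0,0,1.5]},{"xyz":[88.5,-48,98],"twist":[0,0,1.569]}]' -1
python3 -m inch '[{"xyz":[0,0,0],"twist":[0,0,0]},{"xyz":[0,0,0],"twist":[0,0,0]},{"xyz":[0,0,0],"twist":[0,0,0]},{"xyz":[0,0,0],"twist":[0,0,0]}]' -1
python3 -c "
from h import *
W=view('wrist','w29'); spots(W)
s=r.sense();p=R.from_rotvec(s['eef_rot']).as_matrix();print('yaw',np.degrees(np.arctan2(p[1,0],p[0,0])))"
```

```text
tool xyz [ 88.6 -48.   98.2] twist z 1.569
time: 62.6
position: [468.2, -241.0, 101.2]
eef_rot: [-2.437, -1.975, 0.002]
ft_force: [-0.7, 0.0, -0.3]
finger_gap: 85.5
gripper_force: 0.0
time: 63.0
position: [469.9, -242.0, 103.2]
eef_rot: [-2.436, -1.983, 0.0]
ft_force: [-0.6, 0.9, 0.6]
finger_gap: 85.5
gripper_force: 0.0
t 63.05 [ 470.  -242.   103.3] [-2.436 -1.983  0.   ]
a x [-82.7  16.9] y [-81.  -22.1] rect [-32.9 -51.8] [100.4  59.5] 0.0
c x [-11.8  82.2] y [21.5 81.3] rect [35.3 51.2] [60.3 94.9] 89.7
d x [-78.1 -24.1] y [-8.9 90.6] rect [-51.3  40.8] [100.6  54.5] 90.0
yaw 78.28063052181196
```

```bash
python3 -m inch '[{"xyz":[0.4,-2,25],"twist":[0,0,0]},{"xyz":[0.4,-2,50],"twist":[0,0,0]},{"xyz":[0.4,-2,70],"twist":[0,0,0]},{"xyz":[0.4,-2,80],"twist":[0,0,0]},{"xyz":[0.4,-2,86],"twist":[0,0,0]},{"xyz":[0.4,-2,86],"twist":[0,0,0]},{"xyz":[0.4,-2,86],"twist":[0,0,0]}]' -1
python3 -c "
from h import *
view('wrist','w30')"
python3 -m inch '[{"xyz":[0,0,0],"twist":[0,0,0]},{"xyz":[0,0,0],"twist":[0,0,0]},{"xyz":[0,0,0],"twist":[0,0,0]},{"xyz":[0,0,0],"twist":[0,0,0]},{"xyz":[0,0,0],"twist":[0,0,0]}]' 0.3 40
```

```text
time: 63.75
position: [469.0, -241.7, 18.2]
eef_rot: [2.436, 1.982, 0.001]
ft_force: [0.3, -0.5, 0.1]
finger_gap: 85.3
gripper_force: 0.0
t 63.8 [ 469.1 -241.8   18.5] [2.436e+00 1.981e+00 1.000e-03]
time: 64.3
position: [468.4, -241.5, 18.4]
eef_rot: [2.436, 1.983, -0.0]
ft_force: [-1.4, 0.2, 5.6]
finger_gap: 59.0
gripper_force: 44.3
```

```bash
python3 -m inch '[{"xyz":[0,-1.5,0],"twist":[0,0,0]},{"xyz":[-1.5,-3,0],"twist":[0,0,0]},{"xyz":[-4,-3.4,0],"twist":[0,0,0]},{"xyz":[-6.5,-3.4,0],"twist":[0,0,0]},{"xyz":[-8.5,-3.4,0],"twist":[0,0,0]},{"xyz":[-9.2,-3.4,0],"twist":[0,0,0]},{"xyz":[-9.2,-3.4,0],"twist":[0,0,0]},{"xyz":[-9.2,-3.4,0],"twist":[0,0,0]},{"xyz":[-9.2,-3.4,0],"twist":[0,0,0]}]' 0.3 40
```

```text
time: 65.2
position: [463.9, -249.0, 18.4]
eef_rot: [2.438, 1.981, 0.003]
ft_force: [1.3, 3.7, 9.1]
finger_gap: 59.0
gripper_force: 44.5
```

```bash
python3 -m inch '[{"xyz":[-0.8,-0.8,0],"twist":[0,0,0]},{"xyz":[-1.2,-1.2,0],"twist":[0,0,0]},{"xyz":[-1.2,-1.2,0],"twist":[0,0,0]},{"xyz":[-1.2,-1.2,0],"twist":[0,0,0]}]' 0.3 40
python3 -m inch '[{"xyz":[0,0,0],"twist":[0,0,0]},{"xyz":[0,0,0],"twist":[0,0,0]},{"xyz":[0,0,0],"twist":[0,0,0]},{"xyz":[0,0,-5],"twist":[0,0,0]},{"xyz":[0,0,-30],"twist":[0,0,0]},{"xyz":[0,0,-75],"twist":[0,0,0]},{"xyz":[0,0,-120],"twist":[0,0,0]},{"xyz":[0,0,-165],"twist":[0,0,0]},{"xyz":[0,0,-180],"twist":[0,0,0]},{"xyz":[0,0,-180],"twist":[0,0,0]},{"xyz":[0,0,-180],"twist":[0,0,0]}]' -1
python3 -c "
from h import *
W=view('wrist','w31'); spots(W); boardfit(W)"
```

```text
time: 65.6
position: [463.0, -250.3, 18.4]
eef_rot: [2.437, 1.98, 0.004]
ft_force: [3.1, 3.6, 6.4]
finger_gap: 59.0
gripper_force: 44.3
time: 66.7
position: [461.0, -250.3, 197.0]
eef_rot: [-2.437, -1.982, 0.001]
ft_force: [-0.5, 0.4, -0.2]
finger_gap: 85.3
gripper_force: 0.0
t 66.75 [ 460.4 -249.8  195.9] [-2.435e+00 -1.981e+00  2.000e-03]
a x [-82.9  16.6] y [-81.3 -22.2] rect [-33.  -51.8] [100.1  59.5] 0.1
c x [-11.8  83.2] y [22.5 82.1] rect [35.8 52.3] [59.8 95.6] 89.9
d x [-80.3 -24.1] y [-13.7  80.7] rect [-52.3  33.4] [56.5 94.7] 0.0
board yaw -11.60 spans [199.31847911] [198.89374742] centre [ 514.4 -254.2]
```

```bash
python3 D.py 460.7,-250.2,197,78.3 563.8,234.3,150,173.1
python3 -m inch '[{"xyz":[40,0,0],"twist":[0,0,-0.12]},{"xyz":[85,0,0],"twist":[0,0,-0.25]},{"xyz":[132,0,0],"twist":[0,0,-0.38]},{"xyz":[180,0,0],"twist":[0,0,-0.52]},{"xyz":[228,1,0],"twist":[0,0,-0.66]},{"xyz":[276,1,0],"twist":[0,0,-0.8]},{"xyz":[324,2,0],"twist":[0,0,-0.94]},{"xyz":[372,2,10],"twist":[0,0,-1.08]},{"xyz":[418,2,25],"twist":[0,0,-1.22]},{"xyz":[460,2.5,40],"twist":[0,0,-1.36]},{"xyz":[486,2.5,46],"twist":[0,0,-1.5]},{"xyz":[495.3,2.7,47],"twist":[0,0,-1.62]}]' -1
python3 -m inch '[{"xyz":[0,0,0],"twist":[0,0,-0.035]},{"xyz":[0,0,0],"twist":[0,0,-0.035]},{"xyz":[0,0,0],"twist":[0,0,-0.035]},{"xyz":[0,0,0],"twist":[0,0,-0.035]},{"xyz":[0,0,0],"twist":[0,0,-0.035]}]' -1
python3 -c "
from h import *
under(view('wrist','w32'),rad=100)"
```

```text
tool xyz [495.3   2.7  47. ] twist z -1.655
time: 67.95
position: [562.4, 236.0, 145.8]
eef_rot: [-0.231, -3.126, 0.003]
ft_force: [-1.0, -0.6, 0.8]
finger_gap: 85.7
gripper_force: 0.0
time: 68.45
position: [564.9, 233.3, 150.1]
eef_rot: [-0.191, -3.135, 0.0]
ft_force: [0.7, -1.0, 0.3]
finger_gap: 85.4
gripper_force: 0.0
t 68.5 [565.  233.4 150.4] [-0.191 -3.136  0.   ]
under: centre tool [-22.6   0.5] size [ 60.1 100.5] twist -0.001 world [587.5 231.2] medal top 34.7
```

```bash
python3 -m inch '[{"xyz":[-1,0.5,40],"twist":[0,0,0]},{"xyz":[-1,0.5,80],"twist":[0,0,0]},{"xyz":[-1,0.5,115],"twist":[0,0,0]},{"xyz":[-1,0.5,135],"twist":[0,0,0]},{"xyz":[-1,0.5,145],"twist":[0,0,0]},{"xyz":[-1,0.5,149],"twist":[0,0,0]},{"xyz":[-1,0.5,149],"twist":[0,0,0]}]' -1
python3 -m inch '[{"xyz":[0,0,0],"twist":[0,0,0]},{"xyz":[0,0,0],"twist":[0,0,0]},{"xyz":[0,0,0],"twist":[0,0,0]},{"xyz":[0,0,0],"twist":[0,0,0]},{"xyz":[0,0,0],"twist":[0,0,0]},{"xyz":[0,0,-5],"twist":[0,0,0]},{"xyz":[0,0,-15],"twist":[0,0,0]},{"xyz":[0,0,-35],"twist":[0,0,0]},{"xyz":[0,0,-60],"twist":[0,0,0]},{"xyz":[0,0,-85],"twist":[0,0,0]},{"xyz":[0,0,-100],"twist":[0,0,0]},{"xyz":[0,0,-100],"twist":[0,0,0]}]' 0.3 110
python3 -c "
from h import *
W=view('wrist','w33'); level(W,127,173)
u=np.array([.979,-.203]);v=np.array([.203,.979]); print(np.array([514.3,-254.9])+51.5*u+(-32+21.7)*v)"
```

```text
time: 69.2
position: [566.8, 234.3, 2.0]
eef_rot: [0.19, 3.135, 0.001]
ft_force: [-0.2, -0.4, -0.3]
finger_gap: 85.3
gripper_force: 0.0
time: 70.4
position: [568.1, 235.0, 104.4]
eef_rot: [0.189, 3.131, 0.003]
ft_force: [0.7, -0.1, -2.6]
finger_gap: 57.8
gripper_force: 118.4
t 70.45 [566.8 234.5 102.6] [1.890e-01 3.134e+00 1.000e-03]
level: pitch slope -0.0130 roll 0.0017 z0 127.8 far 28.62 centre world [588.  231.9] TCP [566.8 234.5 102.6]
[ 562.6276 -275.4382]
```

The grip offset is too small for clearance beside the spot_a mount, so I'll set this mount back down and regrip 8 mm further toward its end.

```bash
python3 -m inch '[{"xyz":[0,0,30],"twist":[0,0,0]},{"xyz":[0,0,60],"twist":[0,0,0]},{"xyz":[0,0,85],"twist":[0,0,0]},{"xyz":[0,0,95],"twist":[0,0,0]},{"xyz":[0,0,99],"twist":[0,0,0]},{"xyz":[0,0,100],"twist":[0,0,0]},{"xyz":[0,0,100],"twist":[0,0,0]}]' 0.3
python3 -m inch '[{"xyz":[0,0,0],"twist":[0,0,0]},{"xyz":[0,0,0],"twist":[0,0,0]},{"xyz":[0,0,0],"twist":[0,0,0]},{"xyz":[0,0,0],"twist":[0,0,0]},{"xyz":[4,0,0],"twist":[0,0,0]},{"xyz":[8,0,0],"twist":[0,0,0]},{"xyz":[8,0,0],"twist":[0,0,0]},{"xyz":[8,0,0],"twist":[0,0,0]}]' -1
python3 -m inch '[{"xyz":[0,0,0],"twist":[0,0,0]},{"xyz":[0,0,0],"twist":[0,0,0]},{"xyz":[0,0,0],"twist":[0,0,0]},{"xyz":[0,0,0],"twist":[0,0,0]},{"xyz":[0,0,0],"twist":[0,0,0]},{"xyz":[0,0,-5],"twist":[0,0,0]},{"xyz":[0,0,-15],"twist":[0,0,0]},{"xyz":[0,0,-35],"twist":[0,0,0]},{"xyz":[0,0,-60],"twist":[0,0,0]},{"xyz":[0,0,-85],"twist":[0,0,0]},{"xyz":[0,0,-100],"twist":[0,0,0]},{"xyz":[0,0,-100],"twist":[0,0,0]}]' 0.3 115
python3 -c "
from h import *
W=view('wrist','w34'); level(W,127,173)"
```

```text
time: 71.15
position: [567.8, 234.7, 2.4]
eef_rot: [0.19, 3.133, 0.002]
ft_force: [1.1, 0.4, 0.7]
finger_gap: 57.7
gripper_force: 128.5
time: 71.95
position: [557.9, 235.3, 1.4]
eef_rot: [-0.189, -3.136, 0.0]
ft_force: [-0.2, -0.3, -0.6]
finger_gap: 85.5
gripper_force: 0.0
time: 73.15
position: [559.9, 235.8, 104.1]
eef_rot: [0.189, 3.131, 0.003]
ft_force: [0.4, 0.0, -2.1]
finger_gap: 57.5
gripper_force: 125.0
t 73.2 [558.6 235.4 102.3] [1.900e-01 3.134e+00 1.000e-03]Traceback (most recent call last):
  File "<string>", line 3, in <module>
    W=view('wrist','w34'); level(W,127,173)
                           ~~~~~^^^^^^^^^^^
  File "h.py", line 136, in level
    e=m&(abs(Y)>24.5); k=np.polyfit(X[e],Z[e],1); kr=np.polyfit(Y[m&(X>28)],Z[m&(X>28)],1)
                                                     ~~~~~~~~~~^^^^^^^^^^^^^^^^^^^^^^^^^^^
    raise TypeError("expected non-empty vector for x")
TypeError: expected non-empty vector for x
```

```bash
sed -i 's/m&(X>28)/m\&(X>5)/g' h.py; python3 D.py 559,235.2,102,173.1 562,-10,102,126; python3 D.py 562,-10,102,126 564.2,-267.6,102,78.3
python3 -m inch '[{"xyz":[-1,-15,0],"twist":[0,0,0.04]},{"xyz":[-4,-38,0],"twist":[0,0,0.12]},{"xyz":[-8,-68,0],"twist":[0,0,0.22]},{"xyz":[-13,-100,0],"twist":[0,0,0.33]},{"xyz":[-18,-132,0],"twist":[0,0,0.44]},{"xyz":[-23,-164,0],"twist":[0,0,0.55]},{"xyz":[-27,-196,0],"twist":[0,0,0.65]},{"xyz":[-30,-220,0],"twist":[0,0,0.74]},{"xyz":[-32,-236,0],"twist":[0,0,0.8]},{"xyz":[-32.4,-243,0],"twist":[0,0,0.822]},{"xyz":[-32.4,-243,0],"twist":[0,0,0.822]}]' 0.3
```

```text
tool xyz [ -32.4 -243.1    0. ] twist z 0.822
tool xyz [-209.7 -149.6    0. ] twist z 0.833
time: 74.3
position: [559.6, -11.1, 100.1]
eef_rot: [-1.428, -2.795, 0.002]
ft_force: [-0.1, -0.3, -3.3]
finger_gap: 57.7
gripper_force: 124.9
```

```bash
python3 -m inch '[{"xyz":[-12,-9,0],"twist":[0,0,0.05]},{"xyz":[-32,-23,0],"twist":[0,0,0.13]},{"xyz":[-58,-41,0],"twist":[0,0,0.23]},{"xyz":[-85,-60,0],"twist":[0,0,0.34]},{"xyz":[-112,-80,0],"twist":[0,0,0.45]},{"xyz":[-139,-99,0],"twist":[0,0,0.56]},{"xyz":[-165,-118,0],"twist":[0,0,0.66]},{"xyz":[-187,-133,0],"twist":[0,0,0.75]},{"xyz":[-202,-144,0],"twist":[0,0,0.81]},{"xyz":[-208,-148.5,0],"twist":[0,0,0.833]},{"xyz":[-209.7,-149.6,0],"twist":[0,0,0.833]},{"xyz":[-209.7,-149.6,0],"twist":[0,0,0.833]}]' 0.3
python3 -m inch '[{"xyz":[0,0,10],"twist":[0,0,0]},{"xyz":[0,0,25],"twist":[0,0,0]},{"xyz":[0,0,40],"twist":[0,0,0]},{"xyz":[0,0,45],"twist":[0,0,0]},{"xyz":[0,0,45],"twist":[0,0,0]},{"xyz":[0,0,45],"twist":[0,0,0]},{"xyz":[0,0,45],"twist":[0,0,0]},{"xyz":[0,0,45],"twist":[0,0,0]}]' 0.3
python3 -c "
from h import *
W=view('wrist','w35'); s=r.sense(); p=R.from_rotvec(s['eef_rot']).as_matrix(); y=np.degrees(np.arctan2(p[1,0],p[0,0])); print('yaw',y)
level(W,s['position'][2]+25,y); spots(W)
P=np.array(s['position'])[:2]-[514.3,-254.9]; print('TCP board',P@[.979,-.203],P@[.203,.979])"
```

```text
time: 75.5
position: [563.0, -266.7, 101.1]
eef_rot: [-2.435, -1.983, 0.0]
ft_force: [0.3, 0.7, -2.9]
finger_gap: 57.7
gripper_force: 124.9
time: 76.3
position: [563.9, -267.9, 57.3]
eef_rot: [2.436, 1.981, 0.001]
ft_force: [-0.2, 0.4, -3.2]
finger_gap: 57.7
gripper_force: 125.0
t 76.35 [ 563.8 -267.9   57.3] [2.436e+00 1.981e+00 1.000e-03]
yaw 78.2472075654076
level: pitch slope -0.0091 roll -0.0011 z0 82.5 far 27.10 centre world [ 559.1 -290.3] TCP [ 563.8 -267.9   57.3]
a x [-83.1  11. ] y [-75.1 -22.1] rect [-36.2 -50.7] [57.8 95.5] 89.5
c x [-11.8  83.3] y [22. 82.] rect [35.8 51.8] [60.3 95.7] 89.9
d x [-80.6 -24.1] y [-13.7  80.8] rect [-52.8  33.6] [57.6 95.2] 0.0
TCP board 51.09287714757809 -2.6822313092087087
```

View pics/w35.png

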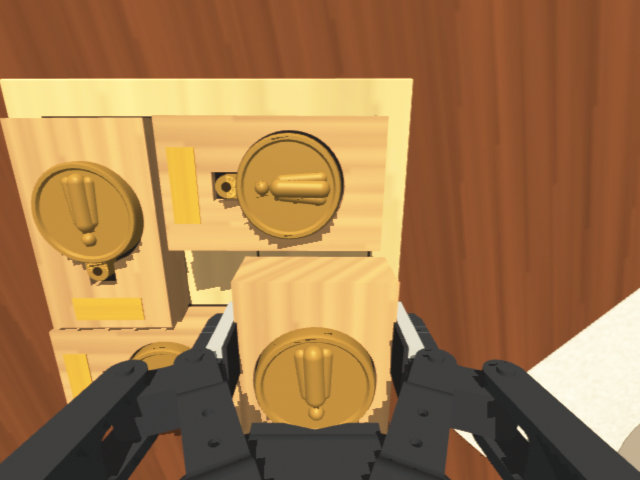

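The mount is level and lined up over spot_b. The medals on the placed mounts at (85,210) and (290,185) are seated. I'll double-check the offset of the held mount.

```bash
python3 - <<'E'
from h import *
for n,P,yaw,zt in (("w34",(558.6,235.4,102.3),173.0,127),("w35",(563.8,-267.9,57.3),78.25,82)):
    W=cloud(dict(np.load(n+".npz"))); a=np.radians(yaw); u=np.array([np.cos(a),np.sin(a),0]); v=np.array([np.sin(a),-np.cos(a),0])
    q=W-np.array(P); X=q@u; Y=q@v; Z=W[...,2]
    for y in (-24,-12,0,12,24):
        m=(abs(Z-zt)<9)&(abs(Y-y)<1.5)&(abs(X)<60); k=np.argsort(X[m]); print(n,y,"top far",np.round(np.percentile(X[m&(Z>zt-1)],[99]),1),"all far",np.percentile(X[m],99).round(1),"n",m.sum(),"z med",np.median(Z[m]).round(1))
E
```

```text
w34 -24 top far [24.5] all far 24.7 n 1209 z med 129.1
w34 -12 top far [24.5] all far 24.7 n 1223 z med 133.2
w34 0 top far [24.5] all far 24.6 n 767 z med 129.6
w34 12 top far [24.5] all far 24.7 n 1222 z med 133.3
w34 24 top far [24.5] all far 24.5 n 1072 z med 129.2
w35 -24 top far [26.9] all far 27.1 n 1219 z med 82.4
w35 -12 top far [27.] all far 27.1 n 1208 z med 86.4
w35 0 top far [26.9] all far 27.1 n 1095 z med 87.1
w35 12 top far [26.6] all far 26.9 n 1205 z med 86.7
w35 24 top far [26.8] all far 26.9 n 1050 z med 82.5
```

```bash
python3 -m inch '[{"xyz":[-3,0.5,0],"twist":[0,0,0]},{"xyz":[-5.2,0.5,0],"twist":[0,0,0]},{"xyz":[-5.2,0.5,0],"twist":[0,0,0]},{"xyz":[-5.2,0.5,5],"twist":[0,0,0]},{"xyz":[-5.2,0.5,11],"twist":[0,0,0]},{"xyz":[-5.2,0.5,12],"twist":[0,0,0]},{"xyz":[-5.2,0.5,12],"twist":[0,0,0]},{"xyz":[-5.2,0.5,12],"twist":[0,0,0]},{"xyz":[-5.2,0.5,12],"twist":[0,0,0]}]' 0.3
python3 -c "
from h import *
W=view('wrist','w36'); s=r.sense(); 
level(W,s['position'][2]+25,78.2); spots(W)
P=np.array(s['position'])[:2]-[514.3,-254.9]; print('TCP board',P@[.979,-.203],P@[.203,.979])"
```

```text
time: 77.25
position: [562.8, -272.8, 44.6]
eef_rot: [2.437, 1.982, 0.0]
ft_force: [1.0, -0.7, -3.8]
finger_gap: 57.8
gripper_force: 125.0
t 77.3 [ 562.9 -272.8   44.7] [2.437 1.982 0.   ]
level: pitch slope -0.0069 roll -0.0021 z0 69.8 far 27.12 centre world [ 558.2 -295.2] TCP [ 562.9 -272.8   44.7]
a x [-83.2  14.3] y [-81.3 -22. ] rect [-34.6 -52.1] [60.1 98.8] 90.0
c x [-11.7  83.3] y [22.  81.8] rect [35.7 50.4] [63.3 95.9] 89.6
d x [-80.2 -24.1] y [-13.8  80.8] rect [-52.6  33.6] [95.2 57.1] 90.0
TCP board 51.16326530492421 -7.638188555987806
```

```bash
python3 -m inch '[{"xyz":[-0.3,0.4,6],"twist":[0,0,0]},{"xyz":[-0.3,0.4,12],"twist":[0,0,0]},{"xyz":[-0.3,0.4,17],"twist":[0,0,0]},{"xyz":[-0.3,0.4,20],"twist":[0,0,0]},{"xyz":[-0.3,0.4,20],"twist":[0,0,0]},{"xyz":[-0.3,0.4,20],"twist":[0,0,0]},{"xyz":[-0.3,0.4,20],"twist":[0,0,0]}]' 0.3
```

```text
time: 78.0
position: [563.2, -273.2, 24.7]
eef_rot: [2.437, 1.982, 0.0]
ft_force: [0.5, 0.5, -3.6]
finger_gap: 57.8
gripper_force: 125.1
```

```bash
python3 -m inch '[{"xyz":[0,0.3,3],"twist":[0,0,0]},{"xyz":[0,0.3,5.5],"twist":[0,0,0]},{"xyz":[0,0.3,7.5],"twist":[0,0,0]},{"xyz":[0,0.3,8.7],"twist":[0,0,0]},{"xyz":[0,0.3,8.7],"twist":[0,0,0]},{"xyz":[0,0.3,8.7],"twist":[0,0,0]}]' 0.3
```

```text
time: 78.6
position: [563.3, -273.1, 15.7]
eef_rot: [-2.437, -1.982, 0.0]
ft_force: [-0.6, 1.2, -4.3]
finger_gap: 58.0
gripper_force: 125.0
```

```bash
python3 -m inch '[{"xyz":[0,0.2,1],"twist":[0,0,0]},{"xyz":[0,0.2,1.6],"twist":[0,0,0]},{"xyz":[0,0.2,1.6],"twist":[0,0,0]},{"xyz":[0,0.2,1.6],"twist":[0,0,0]}]' 0.3
python3 -m inch '[{"xyz":[0,0,0],"twist":[0,0,0]},{"xyz":[0,0,0],"twist":[0,0,0]},{"xyz":[0,0,0],"twist":[0,0,0]},{"xyz":[0,0,0],"twist":[0,0,0]},{"xyz":[0,0,-5],"twist":[0,0,0]},{"xyz":[0,0,-30],"twist":[0,0,0]},{"xyz":[0,0,-75],"twist":[0,0,0]},{"xyz":[0,0,-120],"twist":[0,0,0]},{"xyz":[0,0,-165],"twist":[0,0,0]},{"xyz":[0,0,-185],"twist":[0,0,0]},{"xyz":[0,0,-185],"twist":[0,0,0]}]' -1
python3 -m inch '[{"xyz":[-30,-40,0],"twist":[0,0,0]},{"xyz":[-50,-45,0],"twist":[0,0,0]},{"xyz":[-50,-45,-20],"twist":[0,0,0]},{"xyz":[-50,-45,-20],"twist":[0,0,0]},{"xyz":[-50,-45,-20],"twist":[0,0,0]},{"xyz":[-50,-45,-20],"twist":[0,0,0]}]' -1
python3 -c "
from h import *
W=view('wrist','w37'); spots(W); boardfit(W); placed(W)"
```

```text
time: 79.0
position: [563.7, -273.2, 14.4]
eef_rot: [2.437, 1.982, 0.0]
ft_force: [0.6, 0.6, -2.1]
finger_gap: 57.7
gripper_force: 125.2
time: 80.1
position: [566.5, -274.9, 205.1]
eef_rot: [2.429, 1.976, 0.006]
ft_force: [0.8, -0.6, -0.4]
finger_gap: 85.5
gripper_force: 0.0
time: 80.7
position: [508.8, -312.2, 217.7]
eef_rot: [-2.435, -1.982, 0.001]
ft_force: [-0.7, -0.7, 0.6]
finger_gap: 85.6
gripper_force: 0.0
t 80.75 [ 508.8 -312.1  217.7] [-2.435e+00 -1.982e+00  1.000e-03]
a x [-82.9  23.8] y [-80.9 -22.5] rect [-29.6 -51.7] [107.2  58.7] 0.0
b x [23.  82.8] y [-80.8  13.5] rect [ 52.9 -33.7] [94.7 60.2] 89.8
c x [-11.8  83.1] y [12.7 81.7] rect [35.6 47.3] [69.4 95.5] 89.7
d x [-80.4 -24.1] y [-13.8  80.9] rect [-52.3  33.6] [56.7 95. ] 0.1
board yaw -11.70 spans [199.53564933] [199.03199342] centre [ 514.3 -254.8]
board yaw -11.70 spans [199.53564933] [199.03199342] centre [ 514.3 -254.8]
placed px [346.  92.] world [ 557.5 -210.5] board frame [33.4 52.3] size [ 59.9 100.2] ang rel -0.3 top 46.1
placed px [247. 116.] world [ 471.2 -214. ] board frame [-50.4  31.5] size [99.5 60.6] ang rel 0.1 top 46.2
placed px [366. 190.] world [ 559.8 -296.2] board frame [ 53.1 -31.1] size [99.6 60.3] ang rel -0.2 top 46.0
placed px [271. 214.] world [ 471.3 -298.3] board frame [-33.2 -51.1] size [ 60.6 100.1] ang rel 0.3 top 46.0
```

View pics/w37.png

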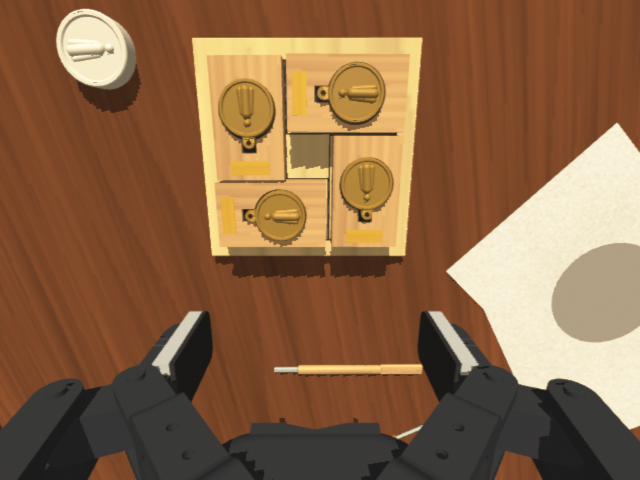

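The last view shows all four filled mounts on their outlines, within about 2 mm and square to 0.3°. The medals are home, tops at 46 mm, and each loop is in its slot. The roundel lies flat and face up on the bench at (95,48), and the boxwood tool is undisturbed at (350,370). Handing in.

```bash
python3 -c "
from cell import r
print(r.sign_off())"
```

```text
the job is handed in; nothing more can be done
None
```

I handed in the job at about 81 s, verdict not shown: the disc is flat and face up on the bench, and all four medals are home in mounts lying on the four outlines, within about 2 mm, so an edge may overlap a line by up to 0.4 mm.

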